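Build the console centrepiece

TASK

Build the centrepiece on the round cork mat: first lift the aluminium plate straight up off the two dowels of its stand, keeping it level, and lay it flat and centred on the mat (either way round). Then stack, one at a time, the large round wooden box on the middle of the plate, the small round wooden box on the large one and last the ceramic pinecone on the small one, each upright, centred on what is beneath it and let go before the next. Leave the remote, the game case and the terracotta tealight holder where they are.

Things in the scene. Friction and masses are not known exactly. Their poses are not given: they have to be found in the camera images.
- plate_mid (a point): Centre (half-way up) of the brushed aluminium plate, 120 mm long (its x) by 56 mm wide (its y) by 16 mm thick, about 280 g, loose; z is up. Two through holes of 9.5 mm lie 42 mm either side of the centre along x. At the start it sits on the stand's 8 mm dowels, its underside on the stand's base block 20 mm above the glass; the dowels end 4 mm above its upper face, so it is free once it has risen 20 mm. Its long edges overhang the base block by 8 mm each side.
- stand: Aluminium stand, fixed: base block 110 mm (its x) by 40 mm (its y) by 20 mm high, with two upright 8 mm steel dowels, 42 mm either side of its centre along x, that rise 20 mm above the block (tops 40 mm above the glass). Origin at the centre of its underside, on the glass; z up.
- cork_mat: Thin round cork mat, 150 mm across, 4 mm thick, fixed: where the centrepiece is to stand. Origin at the centre of its underside, on the glass.
- large_box_mid (a point): Centre (half-way up) of the large round dark-wood box, an upright cylinder 64 mm across and 44 mm high, about 130 g, loose; lighter wood inlay on the lid, small brass hinge and clasp, the lid is shut and does not open. Flat top and bottom; z up. Stands on the glass.
- small_box_mid (a point): Centre (half-way up) of the small round dark-wood box, the same shape but 46 mm across and 34 mm high, about 60 g, loose, the lid is shut and does not open. Flat top and bottom; z up. Stands on the glass.
- pinecone_mid (a point): Centre (half-way up) of the white ceramic pinecone, 64 mm high, about 100 g, loose, standing on a flat round foot 34 mm across. Its waist, from 20 to 36 mm above the foot, is straight and 48 mm across (small leaf-like scales stand out up to 4 mm in looks only); it tapers to a point at the top. z up. Stands on the glass.
- remote: Black remote control, 140 x 38 x 16 mm, lying flat, loose; leave it alone. Origin at the centre of its underside.
- game_case: Blue plastic game case, 105 x 170 x 12 mm, lying flat, loose; leave it alone. Origin at the centre of its underside.
- tealight: Amber terracotta tealight holder, a small open cup 64 mm across and 35 mm high, loose; leave it alone. Origin at the centre of its underside.
Things that resemble listed ones, but are neither listed nor needed, are in the scene too. What is meant by the part that bears plate_mid is not pink, and is the smaller of those in its own colour.

How it is judged:
By the outcome, as a careful person would: the job done as asked, in the order asked, and still so for the second after the job is handed in, with the robot touching nothing.
It also fails if it takes over 134 s, if anything falls off the work surface, if the arm or the gripper's body presses on something with over 40 N, if the wrist force passes 120 N, or if a joint passes its speed limit or range.

ROBOT

A 6-joint arm with a two-finger parallel gripper is mounted at the origin on the work surface. World frame = base frame: x ahead of the robot, y to its left, z up, the work surface at z = 0. Lengths are in m, angles in rad, forces in N, time in s.
With the tool pointing down it reaches from about 0.375 to 0.9 m from the base axis. Payload 3.1 kg.
Tool frame: the origin (TCP) lies on the centre line of the jaws, within the pads' length; the fingertips stand 25 mm ahead of it and the grasp point (between the pads) lies 6 mm ahead of it (manip.tips_ahead is the distance from the TCP to the fingertips, in m); z points along the fingers, y is the direction in which the jaws open and shut (so a half turn about z gives the same grasp; the last joint's range is limited). The gripper opens to 85 mm and grips with 20 to 120 N. Pads are 22 mm wide; open, the fingers measure 114 mm over their backs; the gripper's body (76 mm by 85 mm) begins 54 mm behind the grasp point. The pads swing forward as they close: fully open they stand 13 mm farther back than shut.
Start: joints at [1.123, 0.527, 1.433, -0, 1.181, -0.178], TCP at [0.166, 0.603, 0.256] pointing down, gripper open.
Joint ranges: [-3.08, 3.08], [-0.75, 2.2], [0.22, 2.44], [-1.43, 4.57], [0, 2.65], [-2.85, 2.85]. Speed limits (rad/s): [2.79, 2.79, 3.14, 3.14, 3.14, 3.14].

INTERFACE

Orientations are given as a unit quaternion [x, y, z, w].
In Python, from station import manip gives the robot as it stands.
- The arm moves only by the tool play_rows, never from a script. Its argument "steps" is a list that holds one entry, the list of rows, each a list of 6 numbers: the shift along the tool's x, y, z in m, then the turn, a rotation vector about the tool's x, y, z in degrees. In form: [[[x, y, z, rx, ry, rz], ...]]. A call has 1 to 10 rows; each row shifts and turns the commanded pose from where the row before left it, along the tool's axes as they then stand; what a row does not reach is not made up. A row lasts 1/8 s, in which the tool goes at most 62.5 mm and 10.7 degrees, less where a joint would pass 70% of its speed; a pose out of reach is approached as far as the arm can. A call is refused whole if a number of a shift passes 0.0625 or a number of a turn 10.7, either way. A call with a gripper value outside its range is refused whole. "fingers" is the opening, from 0 (shut) to 1 (fully open), set as the call begins (left out, the last holds). The fingers move at their own pace and stop on an object; "squeeze" is the grip in N (left out, the last holds). Time passes only in rows, so rows that do not move let the fingers close. It gives the time, the measured TCP pose, the force and the opening at its end, in the units of the state.
- manip.sense(): the state, without advancing time (a new reading comes with each control period).
- manip.snapshot(name): name is "scene" or "side" or "wrist"; returns a dict with "img" (384x512x3 uint8, red, green, blue), "K" (3x3 intrinsics, pixels), "world_from_camera" (4x4, takes a point from camera to world coordinates). Camera axes: x right, y down, z forward; pixel columns grow to the right and rows downward; lengths in m; the calibration is good to about 2 mm. A picture is of the moment at which its call begins. There is no depth.
- manip.sign_off(): hands the job in, once; it reports no verdict.
Trained networks look in a picture, given as the dict that the camera call returned (one of the last four; its "shot" number tells which), for a name from the list of things; names that differ only in an ending like _2 or _b are one class to them, and where a whole thing is asked for, a point or a joint stands for the part that bears it (a point fixed in the world has none). Each returns a list of dicts, best first, with "score" (0 to 1); they miss things now and then, are a little off and sometimes report something else, mostly with a low value. They report only what shows in the picture. A call takes as long as a camera call. They do not tell look-alikes from the thing itself.
- manip.regions_of(label, picture): "pixels" (384x512 bool, what is visible of it) and "rect" ([left, top, right, bottom] in pixels, round what is visible of it).
- manip.pinpoint(label, picture): "point" ([column, row] in pixels: a listed point, or the origin of a listed thing).
The state is a dict: "t": time; "q": joint angles; "qd": joint speeds; "tau": joint torques, N m; "tcp_pos": TCP position; "tool_rot": TCP orientation; "force": force on the tool from outside, world axes, zero at the start; "ft_torque": the same for the moment, N m; "finger_gap": opening from 0.0 (shut) to 1.0 (fully open).
Only numpy, scipy, OpenCV 4.12 (cv2) and the standard library are available. Lean on these libraries where they do the work, as an engineer would, in place of code of your own. Each camera call takes 0.05 s, during which the arm holds its last target.

## Working session

There is one attempt and no reset: what is moved stays moved. The work goes in short steps, Python scripts to look and compute and a tool call to move; the robot and the scene stay as the last step left them, time stands still between calls to the robot, and variables do not carry over. Pictures are saved under pics/ and viewed, and the job is handed in when it is done.

Besides the shell and the picture viewer there is one more tool, called after "Emit:" by a JSON object that holds its "method" and its "body", one argument or row to a line. play_rows: Moves the arm, as the interface text tells. Its arguments: {"type":"object","properties":{"steps":{"type":"array"},"fingers":{"type":"number"},"squeeze":{"type":"number"}},"required":["steps"]}

```bash
ls; mkdir -p pics; python3 - <<'E'
from station import manip
import cv2
s=manip.sense(); print({k:s[k] for k in ('t','tcp_pos','tool_rot','finger_gap','force')}, manip.tips_ahead)
for n in ("scene","side","wrist"):
    p=manip.snapshot(n); cv2.imwrite(f"pics/{n}0.png",p["img"][:,:,::-1]); print(n,p["K"].tolist(),p["world_from_camera"].round(3).tolist())
E
```

```text
pics
{'t': 0.0, 'tcp_pos': array([0.16565807, 0.60195141, 0.25530676]), 'tool_rot': array([ 1.33995718e-01,  9.90981279e-01, -1.06501874e-03, -3.42675013e-04]), 'finger_gap': 0.9990654341369518, 'force': array([ 0.26921884,  0.37994642, -0.05423987])} 0.025
scene [[373.44262330707954, 0.0, 254.21798415335843], [0.0, 373.44262330707954, 197.0100748983837], [0.0, 0.0, 1.0]] [[0.804, 0.388, -0.449, 1.016], [0.594, -0.511, 0.621, -0.511], [0.012, -0.767, -0.642, 0.608], [0.0, 0.0, 0.0, 1.0]]
side [[350.7415916502626, 0.0, 258.08701008614923], [0.0, 350.7415916502626, 194.1012969356359], [0.0, 0.0, 1.0]] [[0.717, -0.552, 0.426, 0.225], [-0.697, -0.568, 0.437, -0.392], [0.001, -0.61, -0.792, 0.793], [0.0, 0.0, 0.0, 1.0]]
wrist [[285.2117429848469, 0.0, 258.0002302328359], [0.0, 285.2117429848469, 191.84213301411137], [0.0, 0.0, 1.0]] [[0.265, 0.927, 0.266, 0.099], [0.964, -0.254, -0.075, 0.621], [-0.002, 0.276, -0.961, 0.372], [0.0, 0.0, 0.0, 1.0]]
```

View pics/scene0.png

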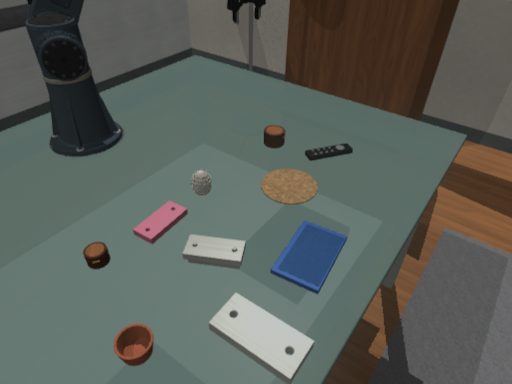

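View pics/side0.png

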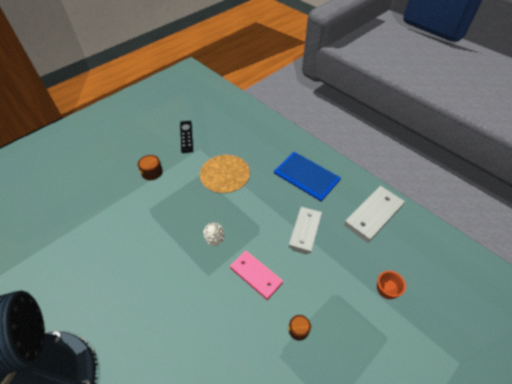

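View pics/wrist0.png

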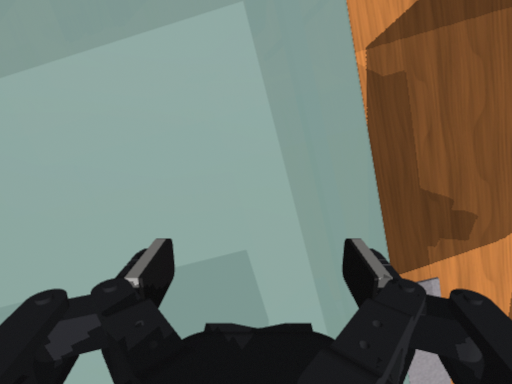

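The scene picture shows the smaller aluminium plate at (215,250). Its look-alikes are a pink one at (161,221) and a larger aluminium one at (261,333). The mat is at (290,186), the large box at (274,136), the small box at (97,255), the pinecone at (201,182) and the tealight at (134,345). The side view agrees: plate (306,230), mat (225,173), large box (150,167), small box (300,326), pinecone (213,233).

```bash
cat > h.py <<'E'
import numpy as np, cv2
from station import manip
from scipy.spatial.transform import Rotation as R
def ray(p,uv):
    d=np.linalg.inv(p["K"])@np.array([uv[0],uv[1],1.]); T=p["world_from_camera"]
    return T[:3,3],T[:3,:3]@d
def onz(p,uv,z):
    o,d=ray(p,uv); return o+d*(z-o[2])/d[2]
def proj(p,X):
    T=p["world_from_camera"]; c=(np.asarray(X)-T[:3,3])@T[:3,:3]; u=c@p["K"].T; return u[...,:2]/u[...,2:]
def tri(pa,a,pb,b):
    A=[];y=[]
    for p,uv in((pa,a),(pb,b)):
        o,d=ray(p,uv); d/=np.linalg.norm(d); M=np.eye(3)-np.outer(d,d); A.append(M); y.append(M@o)
    A=np.vstack(A); y=np.hstack(y); s=np.linalg.lstsq(A,y,rcond=None); x=s[0]; return x,np.linalg.norm(A@x-y)
def save(p,name,s=1): cv2.imwrite(f"pics/{name}.png",cv2.resize(p["img"][:,:,::-1],None,fx=s,fy=s))
E
python3 - <<'E'
from h import *
Z=dict(plate_mid=.028,stand=0,cork_mat=0,large_box_mid=.022,small_box_mid=.017,pinecone_mid=.032,remote=0,game_case=0,tealight=0)
a=manip.snapshot("scene"); b=manip.snapshot("side")
for n,z in Z.items():
    for nm,p in(("scene",a),("side",b)):
        for r in manip.pinpoint(n,p)[:4]:
            print(n,nm,round(r["score"],2),np.round(r["point"],1),onz(p,r["point"],z).round(4)[:2])
E
```

```text
plate_mid scene 0.91 [160.8 218.6] [ 0.4867 -0.1379]
plate_mid scene 0.79 [261.1 332. ] [ 0.8298 -0.2284]
plate_mid scene 0.72 [211. 253.] [ 0.645  -0.1468]
plate_mid side 0.66 [306.  231.9] [ 0.6392 -0.1416]
plate_mid side 0.59 [376.7 214.7] [ 0.8127 -0.2367]
plate_mid side 0.4 [213.7 232.6] [0.4696 0.0203]
stand scene 0.74 [215.5 255.7] [ 0.6398 -0.1292]
cork_mat scene 0.78 [286.6 188.3] [0.636  0.1575]
cork_mat scene 0.34 [136.7 349.3] [ 0.6702 -0.3675]
cork_mat side 0.94 [225.4 169.7] [0.6456 0.1809]
large_box_mid scene 0.88 [274.7 136.6] [0.4848 0.3239]
large_box_mid side 0.84 [153.8 167.9] [0.4875 0.3172]
large_box_mid side 0.29 [212.8 235.6] [0.4642 0.0183]
small_box_mid scene 0.94 [101.2 256.9] [ 0.4651 -0.2836]
small_box_mid side 0.77 [295.9 325.6] [ 0.4502 -0.2786]
pinecone_mid scene 0.83 [201.1 180.8] [0.4672 0.0168]
pinecone_mid side 0.78 [214.1 233.5] [0.4674 0.0154]
pinecone_mid side 0.22 [152.2 165.3] [0.4865 0.3199]
remote scene 0.6 [330.2 151.5] [0.6444 0.3851]
remote side 0.86 [185.3 138. ] [0.6424 0.376 ]
remote side 0.62 [300.5 326.9] [ 0.4604 -0.2851]
game_case scene 0.61 [307.2 256.6] [ 0.7975 -0.0133]
game_case side 0.8 [305.7 174.1] [8.06e-01 6.00e-04]
tealight scene 0.72 [135.4 350.9] [ 0.6707 -0.3707]
tealight side 0.96 [387.9 288. ] [ 0.6761 -0.3695]
```

```bash
cat >> h.py <<'E'
from scipy.optimize import minimize
def cyl(r,h,z0=0,n=48):
    t=np.linspace(0,2*np.pi,n,endpoint=False); c=np.c_[r*np.cos(t),r*np.sin(t)]
    return np.vstack([np.c_[c,np.full(n,z0)],np.c_[c,np.full(n,z0+h)]])
def box(lx,ly,h,z0=0):
    return np.array([[sx*lx/2,sy*ly/2,z] for sx in(-1,1) for sy in(-1,1) for z in(z0,z0+h)])
def cone(z0=0): return np.vstack([cyl(.017,0.001,z0),cyl(.024,.016,z0+.02),cyl(.004,.001,z0+.063)])
def hullmask(p,P,S=4):
    uv=proj(p,P); h=cv2.convexHull(((uv+.5)*S).astype(np.float32)).reshape(-1,2)
    m=np.zeros((384*S,512*S),np.uint8); cv2.fillConvexPoly(m,np.round(h*16).astype(np.int32),255,shift=4)
    return cv2.resize(m,(512,384),interpolation=cv2.INTER_AREA)/255.
def fit(obs,pts,x0):
    "obs list of (picture,mask)"
    x0=np.array(x0,float)
    def f(x):
        P=pts.copy(); c,s=(np.cos(x[2]),np.sin(x[2])) if len(x)>2 else (1,0)
        P[:,:2]=pts[:,:2]@np.array([[c,s],[-s,c]])+x[:2]; e=0
        for p,m in obs:
            h=hullmask(p,P); e+=1-np.minimum(h,m).sum()/np.maximum(h,m).sum()
        return e/len(obs)
    st=np.array([.008,.008,.15])[:len(x0)]
    sim=np.vstack([x0]+[x0+st*np.eye(len(x0))[i] for i in range(len(x0))])
    r=minimize(f,x0,method="Nelder-Mead",options=dict(initial_simplex=sim,xatol=1e-4,fatol=1e-5)); return r.x,r.fun
def near(label,p,X,tol=25):
    u=proj(p,np.array(X)); best=None
    for r in manip.regions_of(label,p):
        m=r["pixels"]; ys,xs=np.nonzero(m)
        if len(xs)<15: continue
        d=np.hypot(xs.mean()-u[0],ys.mean()-u[1])
        if d<tol and (best is None or d<best[0]): best=(d,m,r["score"])
    return best
E
python3 - <<'E'
from h import *
a=manip.snapshot("scene"); b=manip.snapshot("side")
L=[("cork_mat",cyl(.075,.004),[.64,.17]),("large_box_mid",cyl(.032,.044),[.486,.32]),("small_box_mid",cyl(.023,.034),[.457,-.281]),
("pinecone_mid",cone(),[.467,.016]),("plate_mid",box(.12,.056,.016,.02),[.642,-.144,2.4]),("remote",box(.14,.038,.016),[.643,.38,.3]),("game_case",box(.105,.17,.012),[.8,-.006,.5]),("tealight",cyl(.032,.035),[.673,-.37])]
for n,P,x0 in L:
    obs=[]
    for nm,p in(("sc",a),("si",b)):
        r=near(n,p,[x0[0],x0[1],.02])
        if r is None: print(n,nm,"none"); continue
        obs.append((p,r[1])); x0s=[x0] if len(x0)==2 else [[x0[0],x0[1],y] for y in np.arange(0,3.1,.4)]
        best=min((fit([(p,r[1])],P,x) for x in x0s),key=lambda t:t[1]); print(n,nm,round(r[2],2),best[0].round(4),round(best[1],3))
    if len(obs)==2:
        best=min((fit(obs,P,x) for x in x0s),key=lambda t:t[1]); print(n,"BOTH",best[0].round(4),round(best[1],3))
E
```

```text
cork_mat sc 0.78 [0.6346 0.1706] 0.069
cork_mat si 0.6 [0.6348 0.1708] 0.034
cork_mat BOTH [0.6349 0.1708] 0.052
large_box_mid sc 0.67 [0.4833 0.3229] 0.088
large_box_mid si 0.97 [0.481 0.326] 0.061
large_box_mid BOTH [0.4816 0.3253] 0.084
small_box_mid sc 0.75 [ 0.4536 -0.2858] 0.076
small_box_mid si 0.59 [ 0.4528 -0.2873] 0.046
small_box_mid BOTH [ 0.4535 -0.2866] 0.07
pinecone_mid sc 0.96 [0.4648 0.0166] 0.098
pinecone_mid si 0.74 [0.4677 0.0174] 0.15
pinecone_mid BOTH [0.4658 0.0162] 0.132
plate_mid sc 0.58 [ 0.6449 -0.1359  3.6271] 0.041
plate_mid si 0.94 [ 0.6438 -0.1352  0.4854] 0.066
plate_mid BOTH [ 0.6443 -0.1354  0.4859] 0.058
remote sc 0.84 [0.6454 0.3701 0.9765] 0.173
remote si 0.6 [0.6465 0.3734 0.9581] 0.148
remote BOTH [0.6455 0.3719 0.9593] 0.162
game_case sc 0.74 [ 0.8001 -0.0066  3.2507] 0.05
game_case si 0.68 [ 0.8005 -0.0069  3.2358] 0.06
game_case BOTH [ 0.8005 -0.0067  3.2539] 0.056
tealight sc 0.95 [ 0.668  -0.3666] 0.171
tealight si 0.9 [ 0.6789 -0.3691] 0.182
tealight BOTH [ 0.6733 -0.3689] 0.184
```

```bash
cat >> h.py <<'E'
def plan(xyz,yaw=None,rows=None,maxd=.055,maxr=10.5,settle=0):
    "rows to world TCP xyz with tool pointing down and tool y axis at yaw (deg, mod 180)"
    s=manip.sense(); p=np.array(s["tcp_pos"]); r=R.from_quat(s["tool_rot"]); ycur=np.degrees(np.arctan2(*r.as_matrix()[[1,0],1]))
    dy=0 if yaw is None else (yaw-ycur+180)%360-180
    tgtyaw=np.radians(ycur+dy); y=np.array([np.cos(tgtyaw),np.sin(tgtyaw),0]); z=np.array([0,0,-1.]); x=np.cross(y,z)
    rt=R.from_matrix(np.c_[x,y,z]); rv=(r.inv()*rt).as_rotvec()
    if abs(dy)>170: rv=np.array([0,0,-np.radians(dy)])
    d=np.array(xyz)-p
    n=rows or int(max(np.ceil(np.linalg.norm(d)/maxd),np.ceil(np.degrees(np.linalg.norm(rv))/maxr),1))
    out=[]
    for i in range(n):
        loc=r.inv().apply(d/n); out.append([*[round(float(v),4)+0. for v in loc],*[round(float(v),2)+0. for v in np.degrees(rv/n)]]); r=r*R.from_rotvec(rv/n)
    print("dyaw",round(dy,1),"n",n,"ycur",round(ycur,2)); 
    for k in range(0,n,10): print(out[k:k+10])
E
python3 -c "
from h import *
plan([.6443,-.1354,.14],-62.2,rows=18)"
```

```text
dyaw -136.8 n 18 ycur 74.6
[[-0.0365, -0.0325, 0.0065, 0.0, 0.0, 7.6], [-0.0405, -0.0274, 0.0065, 0.0, 0.0, 7.6], [-0.0437, -0.0218, 0.0065, 0.0, 0.0, 7.6], [-0.0462, -0.0158, 0.0065, 0.0, 0.0, 7.6], [-0.0479, -0.0095, 0.0065, 0.0, 0.0, 7.6], [-0.0488, -0.0031, 0.0065, 0.0, 0.0, 7.6], [-0.0487, 0.0034, 0.0065, 0.0, 0.0, 7.6], [-0.0479, 0.0098, 0.0065, 0.0, 0.0, 7.6], [-0.0462, 0.016, 0.0065, 0.0, 0.0, 7.6], [-0.0436, 0.022, 0.0065, 0.0, 0.0, 7.6]]
[[-0.0403, 0.0276, 0.0065, 0.0, 0.0, 7.6], [-0.0363, 0.0327, 0.0065, 0.0, 0.0, 7.6], [-0.0317, 0.0372, 0.0065, 0.0, 0.0, 7.6], [-0.0265, 0.041, 0.0065, 0.0, 0.0, 7.6], [-0.0208, 0.0442, 0.0065, 0.0, 0.0, 7.6], [-0.0148, 0.0466, 0.0065, 0.0, 0.0, 7.6], [-0.0085, 0.0481, 0.0065, 0.0, 0.0, 7.6], [-0.0021, 0.0488, 0.0065, 0.0, 0.0, 7.6]]
```

Emit:
{"method": "play_rows", "body": {
  "steps": [
    [[-0.0365,-0.0325,0.0065,0,0,7.6],[-0.0405,-0.0274,0.0065,0,0,7.6],[-0.0437,-0.0218,0.0065,0,0,7.6],[-0.0462,-0.0158,0.0065,0,0,7.6],[-0.0479,-0.0095,0.0065,0,0,7.6],[-0.0488,-0.0031,0.0065,0,0,7.6],[-0.0487,0.0034,0.0065,0,0,7.6],[-0.0479,0.0098,0.0065,0,0,7.6],[-0.0462,0.016,0.0065,0,0,7.6],[-0.0436,0.022,0.0065,0,0,7.6]]
  ],
  "fingers": 1
}}

```text
t: 3.3
tcp_pos: [0.4328, 0.1912, 0.1914]
tool_rot: [0.717, 0.697, 0.0, 0.0]
force: [0.2, -0.5, 0.0]
finger_gap: 0.998
```

Emit:
{"method": "play_rows", "body": {
  "steps": [
    [[-0.0403,0.0276,0.0065,0,0,7.6],[-0.0363,0.0327,0.0065,0,0,7.6],[-0.0317,0.0372,0.0065,0,0,7.6],[-0.0265,0.041,0.0065,0,0,7.6],[-0.0208,0.0442,0.0065,0,0,7.6],[-0.0148,0.0466,0.0065,0,0,7.6],[-0.0085,0.0481,0.0065,0,0,7.6],[-0.0021,0.0488,0.0065,0,0,7.6],[0,0,0,0,0,0]]
  ]
}}

```text
t: 4.42
tcp_pos: [0.6464, -0.1393, 0.1388]
tool_rot: [0.971, 0.238, 0.001, 0.001]
force: [-0.2, 1.2, 0.5]
finger_gap: 1.001
```

```bash
python3 - <<'E'
from h import *
p=manip.snapshot("wrist"); save(p,"w1"); 
s=manip.sense(); print(s["t"],s["tcp_pos"],s["tool_rot"],s["q"])
for r in manip.pinpoint("plate_mid",p): print(r["score"],r["point"],onz(p,r["point"],.028))
for r in manip.regions_of("plate_mid",p): print(r["score"],r["rect"],fit([(p,r["pixels"])],box(.12,.056,.016,.02),[.644,-.135,.486]))
hx=np.array([np.cos(.486),np.sin(.486),0])*.042
for c in (1,-1): print(proj(p,np.array([.6443,-.1354,.036])+c*hx), proj(p,np.array([.6443,-.1354,.040])+c*hx))
plan([.6443,-.1354,.14],-62.2)
E
```

```text
4.475 [ 0.64476609 -0.13697553  0.13879274] [ 9.70935493e-01  2.39341311e-01  3.66364619e-05 -5.90257118e-05] [-3.78591666e-01  7.10885019e-01  1.43683626e+00  1.65425460e-04
  9.93880374e-01  7.08739654e-01]
0.89 [459.7, 45.1] [ 0.81716601 -0.21518487  0.028     ]
0.8 [249.2, 194.7] [ 0.64593129 -0.13152559  0.028     ]
0.64 [172.4, 328.5] [ 0.49241611 -0.12724865  0.028     ]
0.91 [213.5, 123.6, 290.3, 267.9] (array([ 0.64453778, -0.13372864,  0.47867914]), np.float64(0.04249601829223293))
0.83 [359.4, 0.0, 511.4, 163.3] (array([ 0.644, -0.135,  0.486]), np.float64(1.0))
0.61 [159.3, 295.4, 240.0, 337.5] (array([ 0.644, -0.135,  0.486]), np.float64(1.0))
[251.74542656 149.27801561] [251.64561254 149.97416582]
[252.7530015  248.46839407] [252.67911917 250.69802067]
dyaw -0.0 n 1 ycur -62.17
[[0.0004, 0.0011, -0.001, -0.1, 0.06, 0.03]]
```

View pics/w1.png

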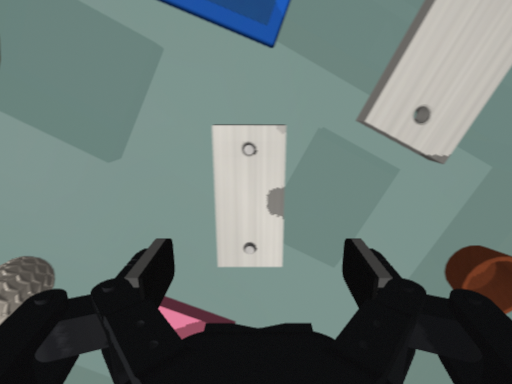

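```bash
python3 - <<'E'
from h import *
p=manip.snapshot("wrist"); s=manip.sense(); t=s["tcp_pos"]; M=R.from_quat(s["tool_rot"]).as_matrix()
print(t, p["world_from_camera"].round(4).tolist()); T=p["world_from_camera"]
print("cam in tool", (M.T@(T[:3,3]-t)).round(4),(M.T@T[:3,:3]).round(3).tolist())
for z in (0,.006,.025): print(z,proj(p,t+M@np.array([0,0,z])), proj(p,t+M@np.array([0,.0425,z])),proj(p,t+M@np.array([0,-.0425,z])))
print(proj(p,[t[0],t[1],.036]))
E
python3 -c "
import cv2;i=cv2.imread('pics/w1.png');cv2.imwrite('pics/w1z.png',cv2.resize(i[120:320,120:390],None,fx=2.9,fy=2.9,interpolation=cv2.INTER_CUBIC))"
```

```text
[ 0.64344096 -0.13416285  0.13920565] [[0.4674, -0.849, -0.2462, 0.7063], [-0.884, -0.4496, -0.1278, -0.1017], [-0.0022, 0.2774, -0.9607, 0.2555], [0.0, 0.0, 0.0, 1.0]]
cam in tool [ 0.0707  0.0005 -0.1164] [[-0.0, -0.961, -0.277], [1.0, 0.0, -0.001], [0.001, -0.277, 0.961]]
0 [257.07180855 269.42826072] [349.33258377 269.46217944] [164.85429266 269.39435791]
0.006 [257.1201124  262.71701203] [345.50209966 262.7479968 ] [168.77782434 262.68604118]
0.025 [257.24943248 244.74951728] [335.24741958 244.77329885] [179.28236569 244.72574514]
[257.74823144 200.6463033 ]
```

View pics/w1z.png

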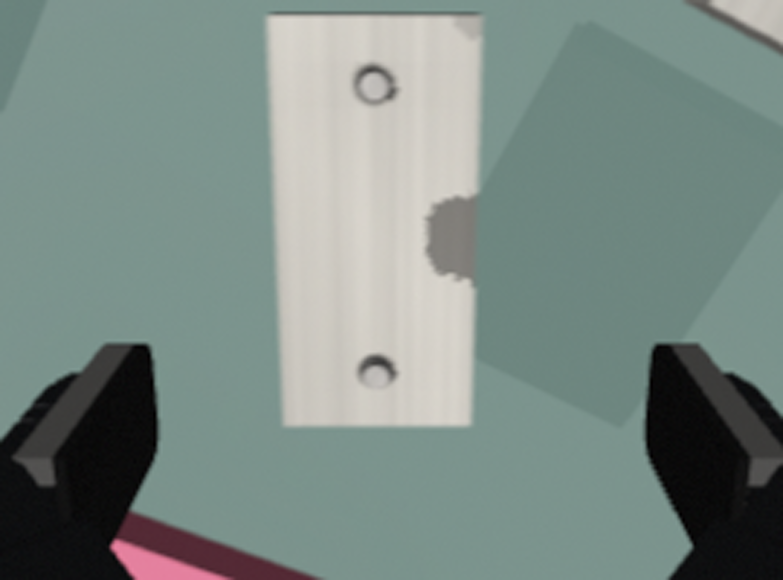

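```bash
python3 - <<'E'
from h import *
for k in range(2):
    p=manip.snapshot("wrist"); s=manip.sense(); print(s["tcp_pos"].round(4), np.abs(s["qd"]).max().round(4))
save(p,"w2")
for r in manip.regions_of("plate_mid",p)[:3]: print(r["score"],r["rect"],fit([(p,r["pixels"])],box(.12,.056,.016,.02),[.644,-.135,.486]))
g=cv2.cvtColor(p["img"],cv2.COLOR_RGB2GRAY)
# plate top region: bright, near-gray ; long edges fit
m=((g>175)).astype(np.uint8); n,l,st,c=cv2.connectedComponentsWithStats(m)
i=l[200,240]; mm=(l==i); print(st[i])
for r in range(135,262,15):
    xs=np.nonzero(mm[r])[0]; print(r,xs.min(),xs.max(), end=' ; ')
sub=g[120:280,200:300]; cir=cv2.HoughCircles(cv2.resize(sub,None,fx=4,fy=4,interpolation=cv2.INTER_CUBIC),cv2.HOUGH_GRADIENT,1,100,param1=80,param2=18,minRadius=12,maxRadius=40)
print(None if cir is None else (cir[0]/4+[200,120,0]).round(1))
E
python3 -c "
import cv2;i=cv2.imread('pics/w2.png');cv2.imwrite('pics/w2z.png',cv2.resize(i[120:280,200:310],None,fx=5,fy=5)[:600])
cv2.imwrite('pics/w2z.png',cv2.resize(i[125:275,200:310],None,fx=4,fy=4))"
```

```text
[ 0.6435 -0.134   0.1394] 0.0045
[ 0.6437 -0.134   0.1395] 0.0057
0.96 [365.0, 0.0, 512.0, 162.9] (array([ 0.644, -0.135,  0.486]), np.float64(1.0))
0.78 [158.2, 293.4, 244.5, 336.9] (array([ 0.644, -0.135,  0.486]), np.float64(1.0))
0.63 [222.2, 122.5, 296.0, 267.1] (array([ 0.64454942, -0.13368511,  0.4802854 ]), np.float64(0.035744018624683904))
[ 222  124   74  142 8796]
135 223 295 ; 150 223 294 ; 165 223 293 ; 180 224 293 ; 195 224 267 ; 210 225 268 ; 225 225 291 ; 240 225 290 ; 255 226 290 ; [[258.9 148.6   4.7]
 [258.1 247.4   6.3]]
```

View pics/w2z.png

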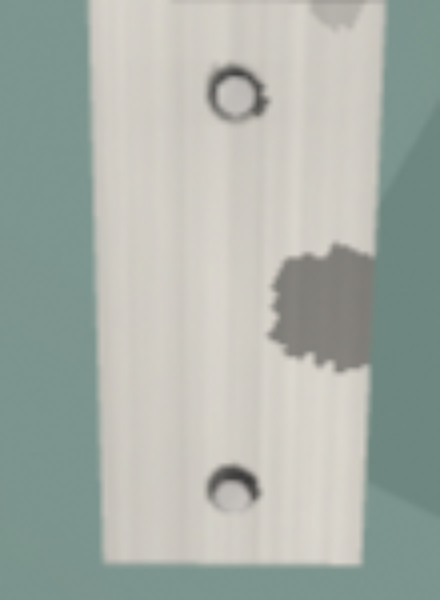

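Emit:
{"method": "play_rows", "body": {
  "steps": [
    [[0.0007,0.0006,0.03,0,0,0.2],[0,0,0.03,0,0,0],[0,0,0.025,0,0,0],[0,0,0.012,0,0,0],[0,0,0,0,0,0],[0,0,0,0,0,0]]
  ],
  "fingers": 1
}}

```text
t: 5.52
tcp_pos: [0.646, -0.1357, 0.0434]
tool_rot: [0.971, 0.239, 0.001, 0.001]
force: [-0.0, -0.1, -0.1]
finger_gap: 0.998
```

```bash
python3 - <<'E'
from h import *
p=manip.snapshot("wrist"); save(p,"w3"); q=manip.snapshot("side"); save(q,"s3")
s=manip.sense(); print(s["t"],s["tcp_pos"],s["force"])
plan([.6445,-.1338,.042],-62.4)
E
```

```text
5.625 [ 0.64609597 -0.13581205  0.04362091] [-0.18798691 -0.12445428  0.51394763]
dyaw -0.0 n 1 ycur -62.39
[[-0.0005, -0.0025, 0.0016, 0.1, -0.09, 0.01]]
```

View pics/w3.png

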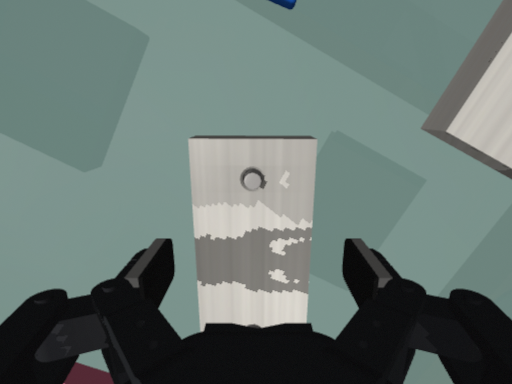

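The plate runs between the pads, with its edges at columns 197 and 312 (centre 254.5) against a pad centre of 258.5. I need to shift about 2 mm along −y.

Emit:
{"method": "play_rows", "body": {
  "steps": [
    [[-0.0005,-0.0022,0.0015,0,0,0],[0,0,0,0,0,0],[0,0,0,0,0,0]]
  ]
}}

```text
t: 6.0
tcp_pos: [0.6438, -0.1338, 0.041]
tool_rot: [0.971, 0.239, 0.0, 0.0]
force: [0.8, 0.7, 1.1]
finger_gap: 0.996
```

```bash
python3 - <<'E'
from h import *
p=manip.snapshot("wrist"); save(p,"w4"); 
s=manip.sense(); print(s["t"],s["tcp_pos"],s["force"])
g=cv2.cvtColor(p["img"],cv2.COLOR_RGB2GRAY).astype(int)
for r in (190,230,260): 
    d=np.diff(g[r,175:340]); print(r, 175+np.argsort(-np.abs(d))[:6], )
    h=p["img"][r].astype(int); sat=h.max(1)-h.min(1); xs=[x for x in range(176,340) if sat[x]<14]; print(xs[0],xs[-1])
plan([.6445,-.1338,.042],-62.4)
E
```

```text
6.05 [ 0.64381382 -0.13390648  0.0408896 ] [ 0.18338723 -0.03804623  0.06421411]
190 [321 320 281 195 282 289]
196 321
230 [256 283 294 305 272 197]
198 318
260 [199 200 198 237 270 234]
200 316
dyaw 0.0 n 1 ycur -62.4
[[0.0007, 0.0002, -0.0011, 0.01, 0.0, 0.0]]
```

Centred now, with the plate at columns 198–318 and the pads centred on 258.5. Closing gently.

Emit:
{"method": "play_rows", "body": {
  "steps": [
    [[0,0,0,0,0,0],[0,0,0,0,0,0],[0,0,0,0,0,0],[0,0,0,0,0,0],[0,0,0,0,0,0],[0,0,0,0,0,0]]
  ],
  "fingers": 0,
  "squeeze": 25
}}

```text
t: 6.8
tcp_pos: [0.6439, -0.1339, 0.0409]
tool_rot: [0.971, 0.239, 0.0, 0.0]
force: [-0.1, -0.5, 0.8]
finger_gap: 0.652
```

```bash
python3 - <<'E'
from h import *
p=manip.snapshot("wrist"); save(p,"w5"); q=manip.snapshot("scene"); save(q,"c5")
s=manip.sense(); print(s["t"],s["tcp_pos"],s["tool_rot"],s["force"],s["finger_gap"])
E
python3 -c "
import cv2;i=cv2.imread('pics/c5.png');cv2.imwrite('pics/c5z.png',cv2.resize(i[150:350,120:320],None,fx=3,fy=3))"
```

```text
6.9 [ 0.64387327 -0.13387848  0.04089322] [9.71136313e-01 2.38525163e-01 7.68647563e-05 5.07008681e-05] [0.2255477  0.47617171 1.68065639] 0.6495715895359001
```

View pics/w5.png

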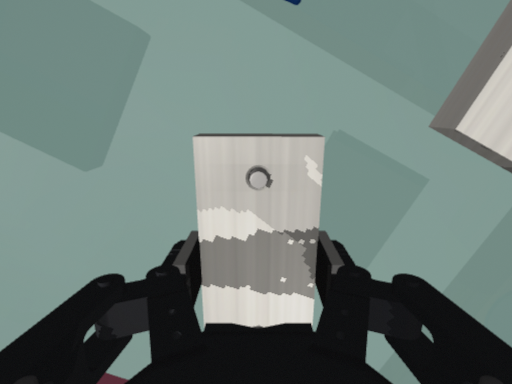

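View pics/c5z.png

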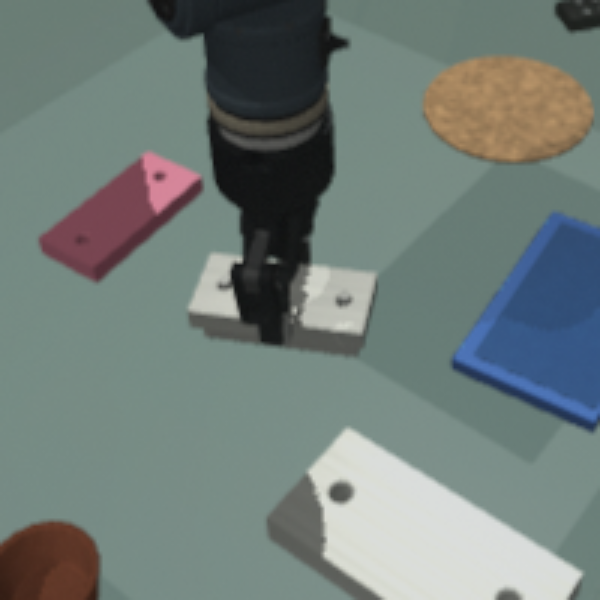

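The grip holds at a gap of 0.65 (about 56 mm), level and with no side load. I'll tighten and lift straight up.

Emit:
{"method": "play_rows", "body": {
  "steps": [
    [[0,0,0,0,0,0],[0,0,0,0,0,0],[0,0,-0.002,0,0,0],[0,0,-0.004,0,0,0],[0,0,-0.005,0,0,0],[0,0,-0.006,0,0,0],[0,0,-0.006,0,0,0],[0,0,-0.006,0,0,0],[0,0,-0.006,0,0,0],[0,0,0,0,0,0]]
  ],
  "squeeze": 70
}}

```text
t: 8.15
tcp_pos: [0.6442, -0.134, 0.0766]
tool_rot: [0.971, 0.239, 0.001, 0.0]
force: [-0.2, 0.6, -3.4]
finger_gap: 0.642
```

```bash
python3 - <<'E'
from h import *
p=manip.snapshot("wrist"); save(p,"w6"); q=manip.snapshot("scene"); save(q,"c6")
s=manip.sense(); print(s["t"],s["tcp_pos"],s["tool_rot"],s["force"],s["finger_gap"])
E
python3 -c "
import cv2,numpy as np;i=cv2.imread('pics/c6.png');j=cv2.imread('pics/w6.png');cv2.imwrite('pics/c6z.png',np.hstack([cv2.resize(i[190:290,150:270],None,fx=4,fy=4,interpolation=cv2.INTER_CUBIC)[:384],j])[:,:].copy() if 0 else cv2.resize(i[190:300,150:290],None,fx=4,fy=4,interpolation=cv2.INTER_CUBIC))"
```

```text
8.25 [ 0.64371036 -0.13385962  0.07587587] [ 9.71133314e-01  2.38537389e-01 -2.53329727e-05  2.52641372e-06] [ 0.19281173  0.55147946 -3.7681333 ] 0.634516954464368
```

View pics/c6z.png

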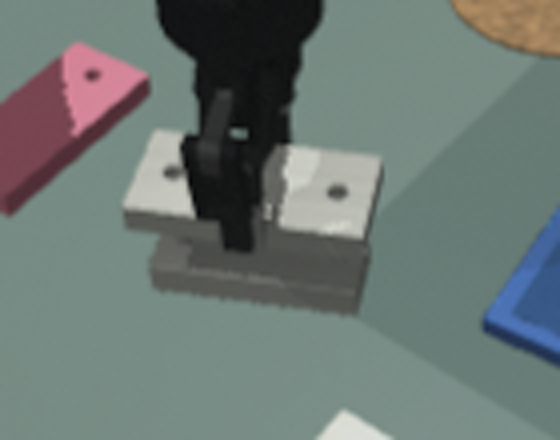

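View pics/w6.png

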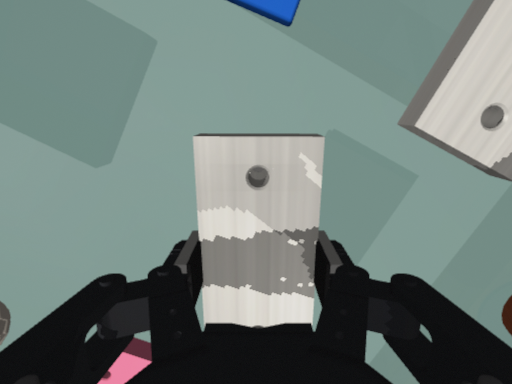

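The plate is clear of the dowels, level and unchanged in the grip. Next I carry it to the mat.

```bash
python3 -c "
from h import *
plan([.6343,.1706,.11],None,rows=9)"
```

```text
dyaw 0 n 9 ycur -62.4
[[0.0147, -0.0305, -0.0038, 0.0, 0.0, 0.0], [0.0147, -0.0305, -0.0038, 0.0, 0.0, 0.0], [0.0147, -0.0305, -0.0038, 0.0, 0.0, 0.0], [0.0147, -0.0305, -0.0038, 0.0, 0.0, 0.0], [0.0147, -0.0305, -0.0038, 0.0, 0.0, 0.0], [0.0147, -0.0305, -0.0038, 0.0, 0.0, 0.0], [0.0147, -0.0305, -0.0038, 0.0, 0.0, 0.0], [0.0147, -0.0305, -0.0038, 0.0, 0.0, 0.0], [0.0147, -0.0305, -0.0038, 0.0, 0.0, 0.0]]
```

Emit:
{"method": "play_rows", "body": {
  "steps": [
    [[0.0067,-0.0135,-0.014,0,0,0],[0.0147,-0.0305,-0.012,0,0,0],[0.0177,-0.0365,-0.008,0,0,0],[0.0177,-0.0365,0,0,0,0],[0.0177,-0.0365,0,0,0,0],[0.0177,-0.0365,0,0,0,0],[0.0177,-0.0365,0,0,0,0],[0.0147,-0.0305,0,0,0,0],[0.0077,-0.0175,0,0,0,0],[0,0,0,0,0,0]]
  ]
}}

```text
t: 9.5
tcp_pos: [0.6333, 0.1723, 0.1102]
tool_rot: [0.971, 0.24, 0.0, 0.0]
force: [0.8, -0.2, -2.4]
finger_gap: 0.63
```

Emit:
{"method": "play_rows", "body": {
  "steps": [
    [[0,0,0,0,0,0],[0,0,0,0,0,0]]
  ]
}}

```text
t: 9.75
tcp_pos: [0.6341, 0.1693, 0.1099]
tool_rot: [0.971, 0.238, -0.0, 0.0]
force: [-0.3, 0.5, -2.7]
finger_gap: 0.636
```

```bash
python3 - <<'E'
from h import *
p=manip.snapshot("wrist"); save(p,"w7"); q=manip.snapshot("scene"); save(q,"c7"); b=manip.snapshot("side"); save(b,"s7")
s=manip.sense(); print(s["t"],s["tcp_pos"],s["tool_rot"],s["force"],s["finger_gap"])
for r in manip.regions_of("cork_mat",p)[:3]: print(r["score"],r["rect"],fit([(p,r["pixels"])],cyl(.075,.004),[.635,.171]))
z=s["tcp_pos"][2]-.0409+.02
for nm,c in(("sc",q),("si",b)):
  k=near("plate_mid",c,[.634,.171,z])
  if k: print(nm,k[2],fit([(c,k[1])],box(.12,.056,.016,z),[.634,.171,.48]))
plan([.6343,.1706,.11],-62.4)
E
```

```text
9.9 [0.63404141 0.16964575 0.10980162] [ 9.71305050e-01  2.37837110e-01 -8.17244735e-05  3.91199511e-05] [-0.23437828  0.10447827 -3.0783397 ] 0.6382677033289956
0.87 [166.7, 101.0, 344.8, 238.7] (array([0.6351238 , 0.17297814]), np.float64(0.6912916521801242))
sc 0.97 (array([0.63541261, 0.16531508, 0.48490431]), np.float64(0.3037415097500935))
si 0.92 (array([0.63333245, 0.16938247, 0.53260404]), np.float64(0.2967550515647137))
dyaw 0.0 n 1 ycur -62.44
[[0.0005, -0.0002, -0.0002, 0.0, 0.01, -0.04]]
```

View pics/w7.png

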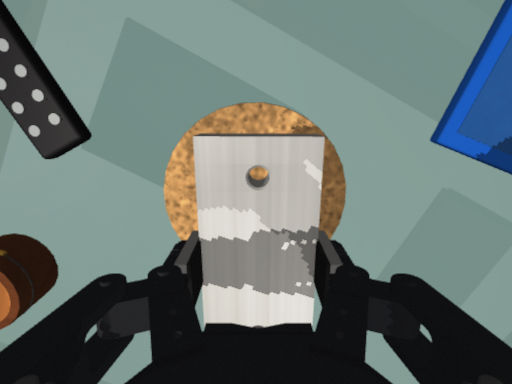

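View pics/s7.png

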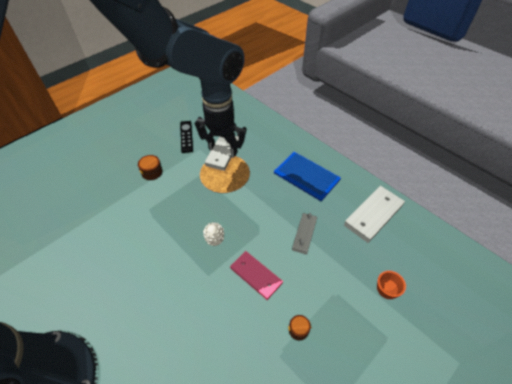

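```bash
cat >> h.py <<'E'
def matfit(p,z=.004,r=.075,lo=(5,90,60),hi=(22,255,255),y1=240):
    hsv=cv2.cvtColor(p["img"],cv2.COLOR_RGB2HSV); m=cv2.inRange(hsv,np.array(lo),np.array(hi)); m[y1:]=0
    n,l,st,c=cv2.connectedComponentsWithStats(m); return m,st
E
python3 - <<'E'
from h import *
from scipy.optimize import least_squares
p=manip.snapshot("wrist"); s=manip.sense(); print(s["tcp_pos"])
hsv=cv2.cvtColor(p["img"],cv2.COLOR_RGB2HSV); print(hsv[190,180],hsv[120,250],hsv[190,150])
pts=[]
r0=next(r for r in manip.regions_of("cork_mat",p) if r["score"]>.5); m=cv2.inRange(hsv,(5,80,40),(25,255,255))
l,t,r,b=[int(v) for v in r0["rect"]]; k=np.zeros_like(m); k[t-8:b+3,l-8:r+8]=1; m=m*k
m=cv2.morphologyEx(m,cv2.MORPH_OPEN,np.ones((3,3)))
for row in range(t+6,220,2):
    xs=np.nonzero(m[row])[0]; pts+= [(xs.min()-.5,row),(xs.max()+.5,row)]
for col in range(l+45,r-45,3):
    ys=np.nonzero(m[:,col])[0]; pts.append((col,ys.min()-.5))
W=np.array([onz(p,u,.004)[:2] for u in pts])
f=lambda x,fr:np.hypot(*(W-x[:2]).T)-(x[2] if fr else .075)
for fr in (0,1):
    q=least_squares(lambda x:f(x,fr),[.635,.171,.075][:2+fr],loss="soft_l1",f_scale=.001); print(q.x.round(4),np.sqrt((f(q.x,fr)**2).mean()).round(5))
E
```

```text
[0.63393296 0.17035024 0.10978281]
[ 16 141 185] [ 15 137 173] [ 82  41 160]
[0.6335 0.1725] 0.00089
[0.6351 0.1733 0.0736] 0.00025
```

```bash
python3 -c "
from h import *
print(manip.sense()['tcp_pos']); plan([.6341,.1727,.03],-62.4,rows=1)"
```

```text
[0.63389423 0.17048573 0.10977808]
dyaw 0.0 n 1 ycur -62.42
[[0.0012, -0.0019, 0.0798, 0.0, 0.0, -0.02]]
```

Emit:
{"method": "play_rows", "body": {
  "steps": [
    [[0.0012,-0.0019,0.02,0,0,0],[0,0,0.025,0,0,0],[0,0,0.022,0,0,0],[0,0,0.0115,0,0,0],[0,0,0,0,0,0],[0,0,0,0,0,0],[0,0,0,0,0,0]]
  ]
}}

```text
t: 11.02
tcp_pos: [0.6349, 0.173, 0.0324]
tool_rot: [0.971, 0.239, 0.001, 0.0]
force: [-0.4, -0.3, -3.3]
finger_gap: 0.634
```

```bash
python3 -c "
from h import *
p=manip.snapshot('wrist');save(p,'w8');p=manip.snapshot('scene');save(p,'c8')
s=manip.sense();print(s['t'],s['tcp_pos'],s['force']); plan([.6341,.1727,.025],-62.4,rows=1)
i=cv2.imread('pics/c8.png');cv2.imwrite('pics/c8z.png',cv2.resize(i[110:230,220:360],None,fx=4,fy=4,interpolation=cv2.INTER_CUBIC))"
```

```text
11.125 [0.63459155 0.17299419 0.03223516] [-0.27215005  0.18647661 -3.11908264]
dyaw -0.0 n 1 ycur -62.4
[[-0.0006, 0.0, 0.0072, 0.04, -0.09, 0.0]]
```

View pics/w8.png

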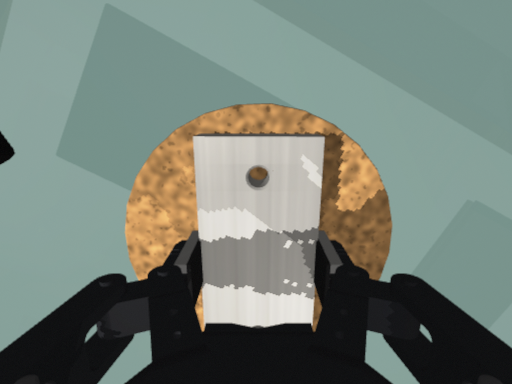

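View pics/c8z.png

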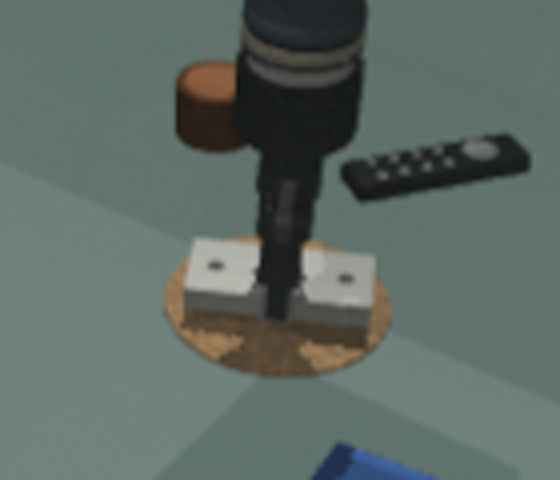

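```bash
cat >> h.py <<'E'
from scipy.optimize import least_squares
def matwrist(p,row1=235,z=.004):
    hsv=cv2.cvtColor(p["img"],cv2.COLOR_RGB2HSV)
    m=cv2.inRange(hsv,(5,80,30),(25,255,255)); n,l,st,c=cv2.connectedComponentsWithStats(m)
    i=1+np.argmax(st[1:,4]); m=cv2.morphologyEx(m,cv2.MORPH_OPEN,np.ones((3,3)))
    ys,xs=np.nonzero(m); t,L,Rr=ys.min(),xs.min(),xs.max(); pts=[]
    for row in range(t+8,row1,2):
        k=np.nonzero(m[row])[0]; pts+=[(k.min()-.5,row),(k.max()+.5,row)]
    for col in range(L+(Rr-L)//4,Rr-(Rr-L)//4,3): pts.append((col,np.nonzero(m[:,col])[0].min()-.5))
    W=np.array([onz(p,u,z)[:2] for u in pts]); out=[]
    for fr in(0,1):
        f=lambda x:np.hypot(*(W-x[:2]).T)-(x[2] if fr else .075)
        q=least_squares(f,[W[:,0].mean(),W[:,1].mean(),.075][:2+fr],loss="soft_l1",f_scale=.001); out.append((q.x.round(4),np.sqrt((f(q.x)**2).mean()).round(5)))
    return out
E
python3 -c "
from h import *
p=manip.snapshot('wrist'); s=manip.sense(); print(s['tcp_pos'],matwrist(p))
# hole + far edge of plate
c=s['tcp_pos'];zt=c[2]-.0409+.036
for v in ((257.8,176.5),(193.5,137),(324,137),(258.7,137)): print(onz(p,v,zt).round(4))
"
```

```text
[0.63446861 0.17297716 0.03210285] [(array([0.6335, 0.1724]), np.float64(0.00069)), (array([0.6353, 0.1733, 0.0734]), np.float64(0.00019))]
[0.6725 0.193  0.0272]
[0.675  0.2248 0.0272]
[0.7005 0.1762 0.0272]
[0.6878 0.2005 0.0272]
```

Plate and mat centres agree to about 0.5 mm, both near (.635,.173). I'll lower to contact.

Emit:
{"method": "play_rows", "body": {
  "steps": [
    [[-0.0003,0,0.003,0,0,0],[0,0,0.002,0,0,0],[0,0,0.0012,0,0,0],[0,0,0,0,0,0],[0,0,0,0,0,0]]
  ]
}}

```text
t: 11.8
tcp_pos: [0.6336, 0.1728, 0.0254]
tool_rot: [0.971, 0.239, -0.0, 0.0]
force: [-2.2, -0.4, 2.2]
finger_gap: 0.641
```

```bash
python3 -c "
from h import *
s=manip.sense();print(s['t'],s['tcp_pos'],s['force'],s['tool_rot'],s['ft_torque'])"
```

```text
11.8 [0.63357175 0.17275966 0.0254425 ] [-2.18990102 -0.36140689  2.17262037] [ 9.71127792e-01  2.38559770e-01 -2.18070854e-04  1.21486269e-05] [-0.08181843  0.31619294 -0.06576778]
```

Emit:
{"method": "play_rows", "body": {
  "steps": [
    [[0,0,0,0,0,0],[0,0,0,0,0,0],[0,0,0,0,0,0],[0,0,0,0,0,0],[0,0,0,0,0,0],[0,0,-0.01,0,0,0],[0,0,-0.03,0,0,0],[0,0,-0.04,0,0,0],[0,0,-0.04,0,0,0],[0,0,0,0,0,0]]
  ],
  "fingers": 1
}}

```text
t: 13.05
tcp_pos: [0.6365, 0.1732, 0.1499]
tool_rot: [0.971, 0.239, 0.005, 0.001]
force: [0.5, -0.4, -0.1]
finger_gap: 1.002
```

```bash
cat >> h.py <<'E'
def grayplate(p,x0,z0=.004,size=(.12,.056,.016)):
    m=None
    for r in manip.regions_of("plate_mid",p):
        ys,xs=np.nonzero(r["pixels"]); u=proj(p,np.array([x0[0],x0[1],z0]))
        if len(xs) and np.hypot(xs.mean()-u[0],ys.mean()-u[1])<40: m=r["pixels"]; break
    return None if m is None else fit([(p,m)],box(*size,z0),x0)
E
python3 -c "
from h import *
P={n:manip.snapshot(n) for n in('wrist','scene','side')}
s=manip.sense();print(s['t'],s['tcp_pos'],s['force'],s['finger_gap'])
for n,p in P.items(): save(p,n+'9'); print(n,grayplate(p,[.635,.1715,.48]))
print(matwrist(P['wrist'],row1=190))
for n in('scene','side'):
  k=near('cork_mat',P[n],[.635,.171,0])
  if k is not None:
    c,_=cv2.findContours(k[1].astype(np.uint8),cv2.RETR_EXTERNAL,cv2.CHAIN_APPROX_NONE); print(n,fit([(P[n],hullm)],cyl(.075,.004),[.635,.171]) if 0 else fit([(P[n],cv2.fillConvexPoly(np.zeros((384,512),np.uint8),cv2.convexHull(np.vstack(c)),1))],cyl(.075,.004),[.635,.171]))
"
```

```text
13.2 [0.63305502 0.17271939 0.14477108] [-0.68497714  0.16462308 -0.50588759] 1.0034306209123067
wrist (array([0.63494633, 0.17323948, 0.47948932]), np.float64(0.02665516619744246))
scene (array([0.63464303, 0.169284  , 0.45131648]), np.float64(0.08780449668657941))
side (array([0.63387446, 0.17110079, 0.48344815]), np.float64(0.04889128258693465))Traceback (most recent call last):
  File "<string>", line 6, in <module>
    print(matwrist(P['wrist'],row1=190))
          ~~~~~~~~^^^^^^^^^^^^^^^^^^^^^
  File "h.py", line 73, in matwrist
    for col in range(L+(Rr-L)//4,Rr-(Rr-L)//4,3): pts.append((col,np.nonzero(m[:,col])[0].min()-.5))
                                                                  ~~~~~~~~~~~~~~~~~~~~~~~~~~~^^
    return umr_minimum(a, axis, None, out, keepdims, initial, where)
ValueError: zero-size array to reduction operation minimum which has no identity
```

View pics/wrist9.png

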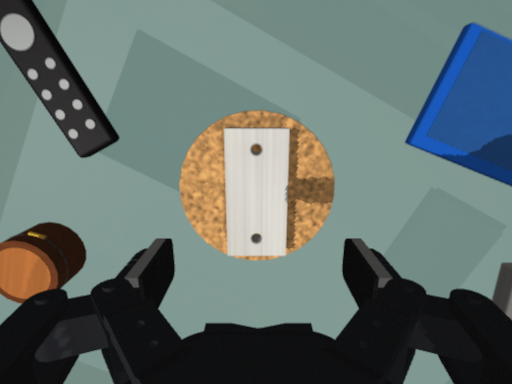

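View pics/side9.png

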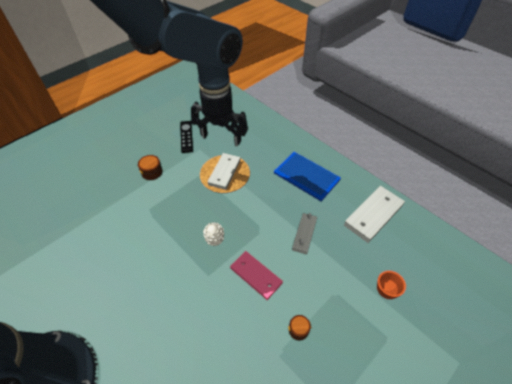

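The plate lies flat on the mat: mat columns 180–335 and rows 110–261, plate columns 223–290 and rows 128–255. I'll check the centring numerically.

```bash
python3 -c "
from h import *
p=manip.snapshot('wrist'); print(manip.sense()['tcp_pos'])
m=cv2.inRange(cv2.cvtColor(p['img'],cv2.COLOR_RGB2HSV),(5,80,30),(25,255,255)); k=np.zeros_like(m); k[100:275,170:345]=1; m=cv2.morphologyEx(m*k,cv2.MORPH_OPEN,np.ones((3,3)))
h=cv2.convexHull(np.argwhere(m)[:,::-1].astype(np.int32)); M=cv2.fillConvexPoly(np.zeros((384,512),np.uint8),h,1)
ys,xs=np.nonzero(m); print(xs.min(),xs.max(),ys.min(),ys.max())
print('mat',fit([(p,M)],cyl(.075,.004),[.635,.173]),fit([(p,M)],cyl(.0735,.004),[.635,.173]))
print('plate',grayplate(p,[.635,.1735,.48]))
P=box(.12,.056,.016,.004)
for v in ((256.3,149.3),(256.3,238.5)): print(onz(p,v,.02).round(4))
g=(onz(p,(256.3,149.3),.02)+onz(p,(256.3,238.5),.02))/2; print(g)
"
```

```text
[0.63294632 0.17268815 0.14368144]
179 338 104 257
mat (array([0.6343036 , 0.17306749]), np.float64(0.021640125687439338)) (array([0.63521544, 0.17346915]), np.float64(0.016029866199314347))
plate (array([0.63445337, 0.17285776, 0.48071261]), np.float64(0.02598332348787724))
[0.6662 0.192  0.02  ]
[0.5936 0.1542 0.02  ]
[0.62991369 0.1731074  0.02      ]
```

```bash
python3 -c "
from h import *
plan([.4816,.3270,.14],-62.4,rows=7)"
```

```text
dyaw 0.0 n 7 ycur -62.4
[[-0.009, -0.0296, 0.0006, -0.01, 0.02, 0.0], [-0.009, -0.0296, 0.0006, -0.01, 0.02, 0.0], [-0.009, -0.0296, 0.0006, -0.01, 0.02, 0.0], [-0.009, -0.0296, 0.0006, -0.01, 0.02, 0.0], [-0.009, -0.0296, 0.0006, -0.01, 0.02, 0.0], [-0.009, -0.0296, 0.0006, -0.01, 0.02, 0.0], [-0.009, -0.0296, 0.0006, -0.01, 0.02, 0.0]]
```

Emit:
{"method": "play_rows", "body": {
  "steps": [
    [[-0.005,-0.0156,0.0006,0,0,0],[-0.009,-0.0296,0.0006,0,0,0],[-0.012,-0.0386,0.0006,0,0,0],[-0.012,-0.0396,0.0006,0,0,0],[-0.012,-0.0396,0.0006,0,0,0],[-0.009,-0.0296,0.0006,0,0,0],[-0.004,-0.0146,0.0006,0,0,0],[0,0,0,0,0,0],[0,0,0,0,0,0],[0,0,0,0,0,0]]
  ],
  "fingers": 1
}}

```text
t: 14.7
tcp_pos: [0.483, 0.3265, 0.1409]
tool_rot: [0.971, 0.238, 0.0, 0.0]
force: [-0.0, -0.0, 0.6]
finger_gap: 0.991
```

```bash
cat >> h.py <<'E'
def wfit(label,pts,x0,name=None,tol=60):
    p=manip.snapshot("wrist"); s=manip.sense(); print(round(s["t"],2),s["tcp_pos"].round(4),s["force"].round(1),round(s["finger_gap"],3))
    if name: save(p,name)
    k=near(label,p,[x0[0],x0[1],pts[:,2].mean()],tol)
    if k is None: print("none"); return
    print(label,round(k[2],2),[v.round(4) for v in fit([(p,k[1])],pts,x0)], "tcp axis px",proj(p,[s["tcp_pos"][0],s["tcp_pos"][1],pts[:,2].max()]).round(1))
E
python3 -c "
from h import *
wfit('large_box_mid',cyl(.032,.044),[.4816,.327],'w10')
plan([.4816,.3270,.14],-62.4)
"
```

```text
14.75 [0.4829 0.3265 0.1409] [ 0.5 -0.5 -0.3] 0.999
large_box_mid 0.63 [array([0.4814, 0.3277]), np.float64(0.0252)] tcp axis px [258.  203.5]
dyaw 0.1 n 1 ycur -62.49
[[-0.0008, -0.0009, 0.0009, 0.01, -0.01, -0.09]]
```

View pics/w10.png

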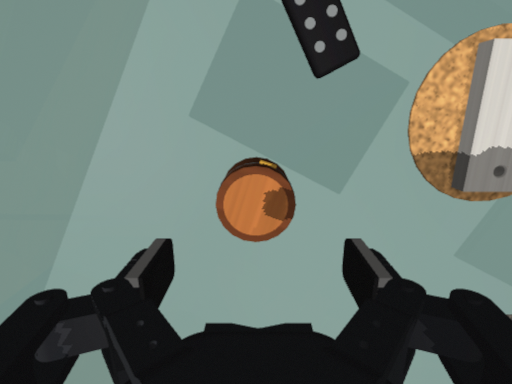

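The box lid is centred at (256,202), with its brass piece facing away from both pads. Descending.

Emit:
{"method": "play_rows", "body": {
  "steps": [
    [[-0.0007,-0.0017,0.03,0,0,0],[0,0,0.035,0,0,0],[0,0,0.03,0,0,0],[0,0,0.0165,0,0,0],[0,0,0,0,0,0],[0,0,0,0,0,0],[0,0,0,0,0,0]]
  ]
}}

```text
t: 15.68
tcp_pos: [0.4814, 0.3288, 0.0306]
tool_rot: [0.971, 0.239, 0.001, -0.0]
force: [-1.4, 0.3, 0.6]
finger_gap: 1.001
```

```bash
python3 -c "
from h import *
p=manip.snapshot('wrist'); save(p,'w11'); print(manip.sense()['force'],manip.sense()['tcp_pos'])
plan([.4814,.3277,.028],-62.4)
"
```

```text
[-0.44973473 -0.08301557  0.06754116] [0.48124111 0.32875247 0.03056304]
dyaw -0.0 n 1 ycur -62.4
[[-0.0004, 0.001, 0.0026, 0.01, -0.13, 0.0]]
```

View pics/w11.png

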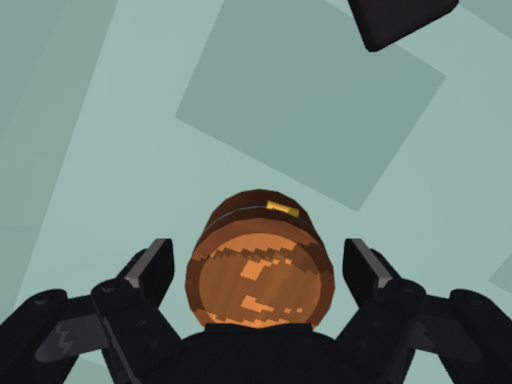

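Emit:
{"method": "play_rows", "body": {
  "steps": [
    [[-0.0004,0.0007,0.0016,0,0,0],[0,0,0,0,0,0],[0,0,0,0,0,0],[0,0,0,0,0,0],[0,0,0,0,0,0],[0,0,0,0,0,0]]
  ],
  "fingers": 0,
  "squeeze": 40
}}

```text
t: 16.48
tcp_pos: [0.4807, 0.3277, 0.0284]
tool_rot: [0.971, 0.238, 0.0, -0.0]
force: [-1.3, -0.7, 5.1]
finger_gap: 0.745
```

```bash
python3 -c "
from h import *
s=manip.sense(); print(s['tcp_pos'],s['force'],s['finger_gap']);p=manip.snapshot('wrist'); save(p,'w12')"
```

```text
[0.48074218 0.32769704 0.02840027] [-1.29185807 -0.71389546  5.06698508] 0.7446588392933948
```

Emit:
{"method": "play_rows", "body": {
  "steps": [
    [[0,0,-0.005,0,0,0],[0,0,-0.02,0,0,0],[0,0,-0.035,0,0,0],[0,0,-0.035,0,0,0],[0,0,-0.01,0,0,0],[0,0,0,0,0,0],[0,0,0,0,0,0]]
  ]
}}

```text
t: 17.4
tcp_pos: [0.4795, 0.3271, 0.1313]
tool_rot: [0.971, 0.238, -0.002, 0.0]
force: [1.1, -0.5, -1.8]
finger_gap: 0.739
```

```bash
python3 -c "
from h import *
s=manip.sense(); z=s['tcp_pos'][2]-.0284
wfit('large_box_mid',cyl(.032,.044,z),[.4814,.3277],'w13')
plan([.6341,.1727,.133],-62.4,rows=8)"
```

```text
17.45 [0.4796 0.3271 0.1312] [-0.9  0.4 -1.7] 0.742
large_box_mid 0.58 [array([0.4798, 0.327 ]), np.float64(0.1545)] tcp axis px [258.1 290.1]
dyaw 0.0 n 8 ycur -62.4
[[0.0082, 0.0261, -0.0002, 0.0, 0.02, 0.0], [0.0082, 0.0261, -0.0002, 0.0, 0.02, 0.0], [0.0082, 0.0261, -0.0002, 0.0, 0.02, 0.0], [0.0082, 0.0261, -0.0002, 0.0, 0.02, 0.0], [0.0082, 0.0261, -0.0002, 0.0, 0.02, 0.0], [0.0082, 0.0261, -0.0002, 0.0, 0.02, 0.0], [0.0082, 0.0261, -0.0002, 0.0, 0.02, 0.0], [0.0082, 0.0261, -0.0002, 0.0, 0.02, 0.0]]
```

View pics/w13.png

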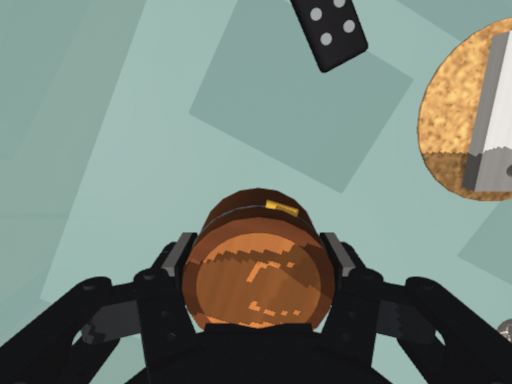

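Emit:
{"method": "play_rows", "body": {
  "steps": [
    [[0.0042,0.0131,0,0,0,0],[0.0082,0.0261,0,0,0,0],[0.0112,0.0351,0,0,0,0],[0.0112,0.0351,0,0,0,0],[0.0112,0.0351,0,0,0,0],[0.0112,0.0351,0,0,0,0],[0.0062,0.0201,0,0,0,0],[0.0022,0.0091,0,0,0,0],[0,0,0,0,0,0],[0,0,0,0,0,0]]
  ]
}}

```text
t: 18.75
tcp_pos: [0.6342, 0.1739, 0.1326]
tool_rot: [0.971, 0.239, -0.001, -0.0]
force: [-0.2, 0.7, -1.1]
finger_gap: 0.74
```

```bash
cat >> h.py <<'E'
def lidfar(p,s,r,h,zb,roff=0):
    "predicted pixel of far top point & left/right for a cylinder centred on the TCP axis"
    M=R.from_quat(s["tool_rot"]).as_matrix(); t=s["tcp_pos"]
    for o in((r,0),(-r,0),(0,r),(0,-r)):
        X=t+M@np.array([o[0],o[1],0]); X[2]=zb+h; print(o,proj(p,X).round(1),end=' ')
    print()
E
python3 -c "
from h import *
p=manip.snapshot('wrist'); save(p,'w14'); s=manip.sense(); print(s['tcp_pos']); lidfar(p,s,.032,.044,s['tcp_pos'][2]-.0284)
P={n:manip.snapshot(n) for n in('scene','side')}
for n,q in P.items():
  save(q,n+'14')
  k=near('large_box_mid',q,[.634,.171,.125]); 
  if k: print(n,k[2],fit([(q,k[1])],cyl(.032,.044,s['tcp_pos'][2]-.0284),[.634,.171]))
plan([.6342,.1728,.133],-62.4)"
```

```text
[0.63428478 0.17402381 0.1327446 ]
(0.032, 0) [257.9 216.7] (-0.032, 0) [257.8 353. ] (0, 0.032) [336.2 290.1] (0, -0.032) [179.6 289.9] 
scene 0.68 (array([0.63418274, 0.1707088 ]), np.float64(0.5194849794765848))
side 0.97 (array([0.63292287, 0.17264094]), np.float64(0.17658635768235698))
dyaw -0.1 n 1 ycur -62.34
[[-0.001, 0.0004, -0.0001, -0.01, 0.01, 0.06]]
```

View pics/w14.png

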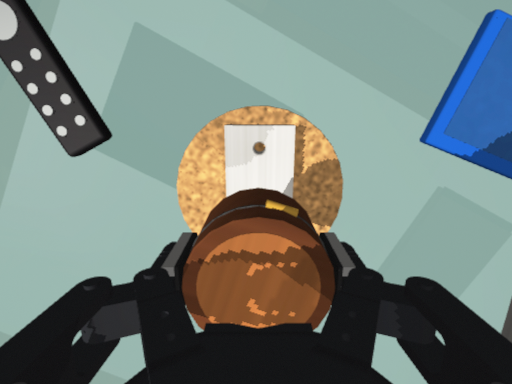

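Emit:
{"method": "play_rows", "body": {
  "steps": [
    [[-0.0002,0.001,0.02,0,0,0],[0,0,0.025,0,0,0],[0,0,0.022,0,0,0],[0,0,0.01,0,0,0],[0,0,0,0,0,0],[0,0,0,0,0,0],[0,0,0,0,0,0]]
  ]
}}

```text
t: 19.88
tcp_pos: [0.6364, 0.172, 0.0568]
tool_rot: [0.971, 0.239, 0.001, 0.0]
force: [-0.7, -0.2, -0.8]
finger_gap: 0.74
```

```bash
python3 -c "
from h import *
p=manip.snapshot('wrist'); save(p,'w15'); s=manip.sense(); print(s['tcp_pos'],s['force'])
q=manip.snapshot('scene'); save(q,'c15')
plan([.6345,.1730,.0487],-62.4)
i=cv2.imread('pics/c15.png');cv2.imwrite('pics/c15z.png',cv2.resize(i[110:230,220:360],None,fx=4,fy=4,interpolation=cv2.INTER_CUBIC))"
```

```text
[0.63629175 0.17204867 0.05678907] [-0.07426536 -0.71315679 -0.68100188]
dyaw -0.0 n 1 ycur -62.4
[[-0.001, -0.0016, 0.008, 0.03, -0.08, 0.0]]
```

View pics/w15.png

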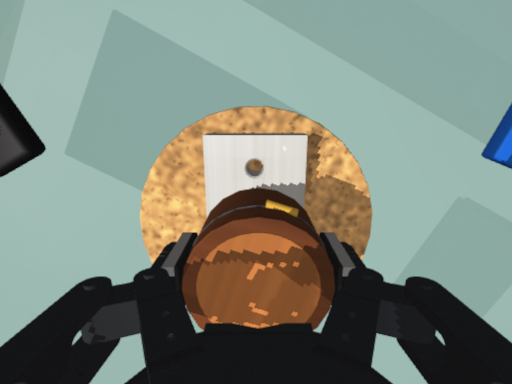

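View pics/c15z.png

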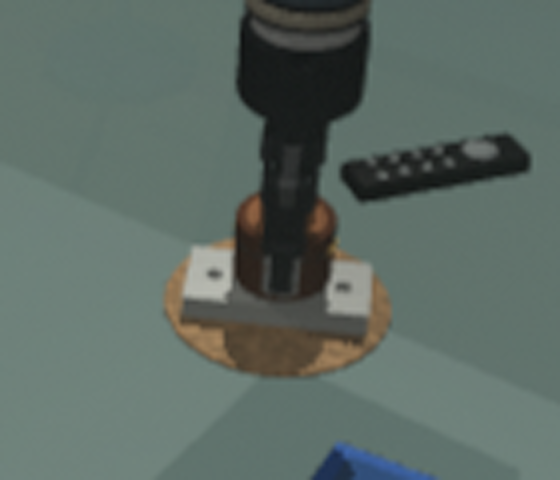

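The hand sits 1–1.5 mm to the +y side, with the plate centred on column 256. I'll correct that, then lower to contact.

Emit:
{"method": "play_rows", "body": {
  "steps": [
    [[-0.0008,-0.0015,0.003,0,0,0],[0,0,0.0015,0,0,0],[0,0,0,0,0,0],[0,0,0,0,0,0],[0,0,0,0,0,0]]
  ]
}}

```text
t: 20.6
tcp_pos: [0.6344, 0.1729, 0.0513]
tool_rot: [0.971, 0.239, 0.0, 0.0]
force: [0.9, 0.1, -1.6]
finger_gap: 0.741
```

```bash
python3 -c "
from h import *
p=manip.snapshot('wrist'); save(p,'w16'); s=manip.sense(); print(s['tcp_pos'],s['force'])
plan([.6345,.1730,.0487],-62.4)"
```

```text
[0.63434749 0.17292936 0.05136154] [-0.5033847   0.83553526 -1.57871814]
dyaw 0.0 n 1 ycur -62.4
[[0.0002, 0.0, 0.0027, 0.0, -0.01, 0.0]]
```

Emit:
{"method": "play_rows", "body": {
  "steps": [
    [[0,0,0.0015,0,0,0],[0,0,0.001,0,0,0],[0,0,0.0005,0,0,0],[0,0,0,0,0,0],[0,0,0,0,0,0]]
  ]
}}

```text
t: 21.28
tcp_pos: [0.6342, 0.1729, 0.0485]
tool_rot: [0.971, 0.239, -0.0, 0.0]
force: [-1.3, -0.4, 1.3]
finger_gap: 0.737
```

Light contact (about +3 N). Releasing and rising.

Emit:
{"method": "play_rows", "body": {
  "steps": [
    [[0,0,0,0,0,0],[0,0,0,0,0,0],[0,0,0,0,0,0],[0,0,0,0,0,0],[0,0,-0.01,0,0,0],[0,0,-0.03,0,0,0],[0,0,-0.045,0,0,0],[0,0,-0.045,0,0,0],[0,0,-0.02,0,0,0],[0,0,0,0,0,0]]
  ],
  "fingers": 1
}}

```text
t: 22.52
tcp_pos: [0.6356, 0.1731, 0.2013]
tool_rot: [0.971, 0.239, 0.003, 0.0]
force: [0.1, 0.4, -0.2]
finger_gap: 1.002
```

```bash
python3 -c "
from h import *
import time
wfit('large_box_mid',cyl(.032,.044,.02),[.6345,.173])
wfit('large_box_mid',cyl(.032,.044,.02),[.6345,.173],'w17')
p=manip.snapshot('side'); save(p,'s17')
k=near('large_box_mid',p,[.634,.173,.04]); print(fit([(p,k[1])],cyl(.032,.044,.02),[.634,.171]) if k else None)
plan([.4535,-.2850,.17],-62.4,rows=14)
i=cv2.imread('pics/s17.png');cv2.imwrite('pics/s17z.png',cv2.resize(i[100:230,130:300],None,fx=4,fy=4,interpolation=cv2.INTER_CUBIC))"
```

```text
22.57 [0.6344 0.173  0.1993] [-0.9  0.4 -1.2] 1.001
large_box_mid 0.72 [array([0.6345, 0.1731]), np.float64(0.0274)] tcp axis px [257.4 191.5]
22.68 [0.6333 0.1728 0.1972] [-0.1 -0.7  0.1] 1.0
large_box_mid 0.66 [array([0.6351, 0.173 ]), np.float64(0.0384)] tcp axis px [258.  190.8]
(array([0.63428647, 0.17246196]), np.float64(0.046004752433946416))
dyaw 0.0 n 14 ycur -62.4
[[-0.0265, 0.023, 0.002, 0.0, 0.01, 0.0], [-0.0265, 0.023, 0.002, 0.0, 0.01, 0.0], [-0.0265, 0.023, 0.0019, 0.0, 0.01, 0.0], [-0.0265, 0.023, 0.0019, 0.0, 0.01, 0.0], [-0.0265, 0.023, 0.0019, 0.0, 0.01, 0.0], [-0.0265, 0.023, 0.0019, 0.0, 0.01, 0.0], [-0.0265, 0.023, 0.0019, 0.0, 0.01, 0.0], [-0.0265, 0.023, 0.0019, 0.0, 0.01, 0.0], [-0.0265, 0.023, 0.0019, 0.0, 0.01, 0.0], [-0.0265, 0.023, 0.0019, 0.0, 0.01, 0.0]]
[[-0.0265, 0.023, 0.0019, 0.0, 0.01, 0.0], [-0.0265, 0.023, 0.0019, 0.0, 0.01, 0.0], [-0.0265, 0.023, 0.0019, 0.0, 0.01, 0.0], [-0.0265, 0.023, 0.0019, 0.0, 0.01, 0.0]]
```

View pics/w17.png

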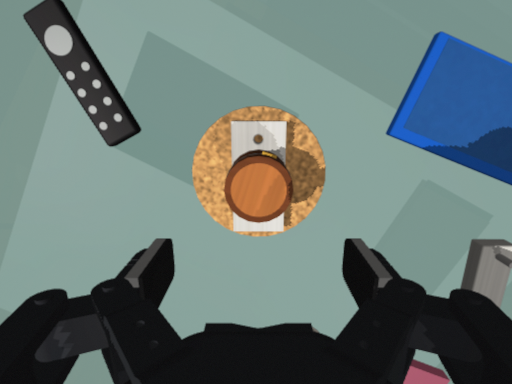

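View pics/s17z.png

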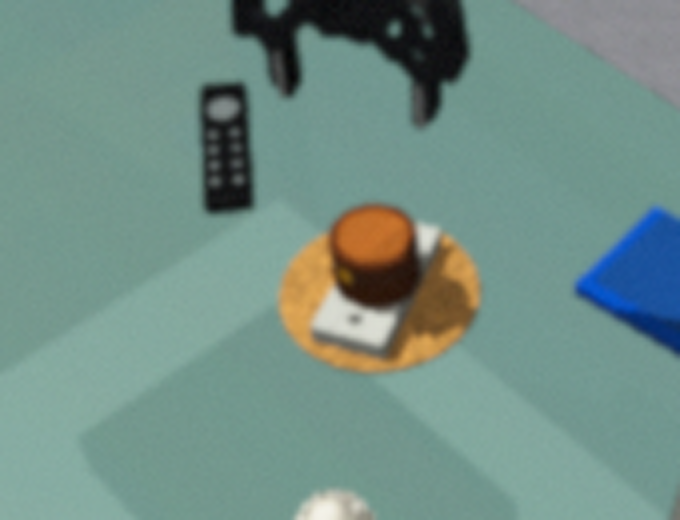

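The large box is at (.635,.173), centred on the plate and upright. Next is the small box.

Emit:
{"method": "play_rows", "body": {
  "steps": [
    [[-0.0145,0.012,0.001,0,0,0],[-0.0265,0.023,0.002,0,0,0],[-0.035,0.031,0.002,0,0,0],[-0.038,0.033,0.002,0,0,0],[-0.038,0.033,0.003,0,0,0],[-0.038,0.033,0.003,0,0,0],[-0.038,0.033,0.003,0,0,0],[-0.038,0.033,0.003,0,0,0],[-0.038,0.033,0.003,0,0,0],[-0.031,0.026,0.003,0,0,0]]
  ]
}}

```text
t: 24.08
tcp_pos: [0.4698, -0.2415, 0.173]
tool_rot: [0.971, 0.238, -0.0, -0.0]
force: [0.8, -0.1, 0.7]
finger_gap: 1.003
```

Emit:
{"method": "play_rows", "body": {
  "steps": [
    [[-0.022,0.018,0.001,0,0,0],[-0.01,0.009,0.001,0,0,0],[0,0,0,0,0,0],[0,0,0,0,0,0],[0,0,0,0,0,0]]
  ]
}}

```text
t: 24.7
tcp_pos: [0.4562, -0.2769, 0.1713]
tool_rot: [0.971, 0.239, -0.0, -0.0]
force: [0.3, 0.4, -0.5]
finger_gap: 1.001
```

```bash
python3 -c "
from h import *
wfit('small_box_mid',cyl(.023,.034),[.4535,-.285],'w18',90)
plan([.4535,-.2850,.12],-62.4)
"
```

```text
24.75 [ 0.4563 -0.277   0.1714] [-0.3  0.2 -0.9] 1.0
small_box_mid 0.9 [array([ 0.4537, -0.285 ]), np.float64(0.0658)] tcp axis px [258.3 189.5]
dyaw -0.1 n 1 ycur -62.31
[[-0.0061, 0.0057, 0.0514, -0.01, 0.0, 0.09]]
```

View pics/w18.png

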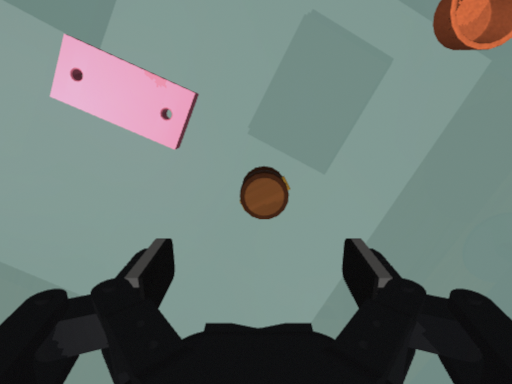

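The brass clasp at (287,183) sits near the right pad, so I'll turn the hand about 52° to keep it off the pads.

```bash
python3 -c "
from h import *
plan([.4537,-.2850,.125],-114.4,rows=5)
"
```

```text
dyaw -52.1 n 5 ycur -62.31
[[-0.0012, 0.0012, 0.0093, 0.0, 0.0, 10.42], [-0.001, 0.0014, 0.0093, 0.0, 0.0, 10.42], [-0.0007, 0.0015, 0.0093, 0.0, 0.0, 10.42], [-0.0004, 0.0016, 0.0093, 0.0, 0.0, 10.42], [-0.0001, 0.0016, 0.0093, 0.0, 0.0, 10.42]]
```

Emit:
{"method": "play_rows", "body": {
  "steps": [
    [[-0.0012,0.0012,0.0093,0,0,10.4],[-0.001,0.0014,0.0093,0,0,10.4],[-0.0007,0.0015,0.0093,0,0,10.4],[-0.0004,0.0016,0.0093,0,0,10.4],[-0.0001,0.0016,0.0093,0,0,10.4],[0,0,0,0,0,0],[0,0,0,0,0,0],[0,0,0,0,0,0]]
  ]
}}

```text
t: 25.8
tcp_pos: [0.4536, -0.286, 0.1253]
tool_rot: [0.978, -0.211, 0.0, 0.0]
force: [-0.1, -0.3, -0.4]
finger_gap: 1.004
```

```bash
python3 -c "
from h import *
wfit('small_box_mid',cyl(.023,.034),[.4535,-.285],'w19',90)
plan([.4537,-.2850,.025],-114.4,rows=1)
print(manip.sense()['q'])
"
```

```text
25.85 [ 0.4536 -0.286   0.1252] [-0.7  0.  -0.5] 1.002
small_box_mid 0.59 [array([ 0.4534, -0.2855]), np.float64(0.0589)] tcp axis px [258.8 205.4]
dyaw -0.1 n 1 ycur -114.34
[[-0.0004, -0.001, 0.1002, 0.02, -0.04, 0.06]]
[-7.71083858e-01  6.04743757e-01  1.76879469e+00  8.68524851e-06
  7.67246615e-01  1.22455158e+00]
```

View pics/w19.png

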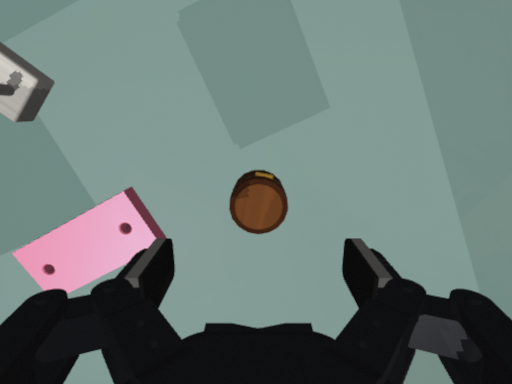

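Emit:
{"method": "play_rows", "body": {
  "steps": [
    [[0,0,0.03,0,0,0],[0,0,0.033,0,0,0],[0,0,0.024,0,0,0],[0,0,0.0102,0,0,0],[0,0,0,0,0,0],[0,0,0,0,0,0],[0,0,0,0,0,0]]
  ]
}}

```text
t: 26.78
tcp_pos: [0.4539, -0.2864, 0.0286]
tool_rot: [0.977, -0.211, 0.001, 0.001]
force: [0.3, -0.4, 1.0]
finger_gap: 1.001
```

```bash
python3 -c "
from h import *
p=manip.snapshot('wrist'); save(p,'w20'); s=manip.sense(); print(s['force'],s['tcp_pos']); lidfar(p,s,.023,.034,0)
plan([.4535,-.2858,.028],-114.4)
"
```

```text
[-0.31284127 -0.26091406 -0.71976682] [ 0.4537587  -0.28630177  0.02848156]
(0.023, 0) [259.2 227.5] (-0.023, 0) [259.1 319.1] (0, 0.023) [311.  275.6] (0, -0.023) [207.3 275.6] 
dyaw -0.0 n 1 ycur -114.39
[[-0.0004, -0.0004, 0.0005, 0.03, -0.09, 0.01]]
```

View pics/w20.png

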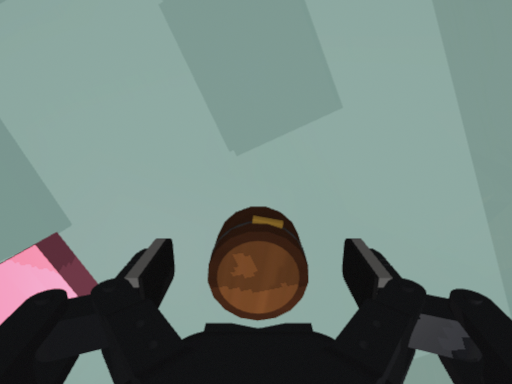

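Emit:
{"method": "play_rows", "body": {
  "steps": [
    [[-0.0005,-0.0003,0,0,0,0],[0,0,0,0,0,0],[0,0,0,0,0,0],[0,0,0,0,0,0],[0,0,0,0,0,0],[0,0,0,0,0,0],[0,0,0,0,0,0]]
  ],
  "fingers": 0,
  "squeeze": 35
}}

```text
t: 27.7
tcp_pos: [0.4531, -0.2855, 0.028]
tool_rot: [0.977, -0.211, 0.0, 0.0]
force: [-0.8, 1.0, 5.8]
finger_gap: 0.525
```

```bash
python3 -c "
from h import *
s=manip.sense(); print(s['tcp_pos'],s['force'],s['finger_gap']);p=manip.snapshot('wrist'); save(p,'w21'); lidfar(p,s,.023,.034,0)"
```

```text
[ 0.45306315 -0.28547532  0.02798237] [-0.80155338  0.96687919  5.79336552] 0.5253576952380491
(0.023, 0) [259.3 227.9] (-0.023, 0) [259.1 319.8] (0, 0.023) [311.4 276.2] (0, -0.023) [207.1 276.2]
```

View pics/w21.png

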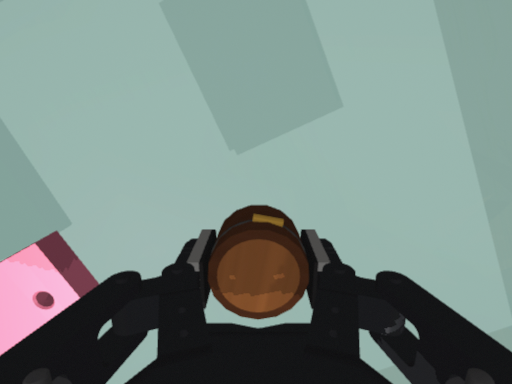

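Emit:
{"method": "play_rows", "body": {
  "steps": [
    [[0,0,-0.005,0,0,0],[0,0,-0.02,0,0,0],[0,0,-0.035,0,0,0],[0,0,-0.04,0,0,0],[0,0,-0.03,0,0,0],[0,0,0,0,0,0],[0,0,0,0,0,0]]
  ]
}}

```text
t: 28.62
tcp_pos: [0.4525, -0.2849, 0.1569]
tool_rot: [0.977, -0.211, -0.001, -0.0]
force: [0.1, 0.5, -1.6]
finger_gap: 0.53
```

```bash
python3 -c "
from h import *
s=manip.sense(); print(s['tcp_pos'],s['force'],s['finger_gap']);p=manip.snapshot('wrist'); save(p,'w22'); lidfar(p,s,.023,.034,s['tcp_pos'][2]-.028)
plan([.6347,.173,.155],-114.4,rows=14)"
```

```text
[ 0.45245491 -0.28494876  0.15688078] [ 0.06739399  0.50546511 -1.59075033] 0.5300567972645103
(0.023, 0) [259.3 228. ] (-0.023, 0) [259.1 319.7] (0, 0.023) [311.3 276.2] (0, -0.023) [207.1 276.1] 
dyaw 0.0 n 14 ycur -114.4
[[-0.0016, -0.0352, 0.0001, 0.0, 0.01, 0.0], [-0.0016, -0.0352, 0.0001, 0.0, 0.01, 0.0], [-0.0016, -0.0352, 0.0001, 0.0, 0.01, 0.0], [-0.0016, -0.0352, 0.0001, 0.0, 0.01, 0.0], [-0.0016, -0.0352, 0.0001, 0.0, 0.01, 0.0], [-0.0016, -0.0352, 0.0001, 0.0, 0.01, 0.0], [-0.0016, -0.0352, 0.0001, 0.0, 0.01, 0.0], [-0.0016, -0.0352, 0.0001, 0.0, 0.01, 0.0], [-0.0016, -0.0352, 0.0001, 0.0, 0.01, 0.0], [-0.0016, -0.0352, 0.0001, 0.0, 0.01, 0.0]]
[[-0.0016, -0.0352, 0.0001, 0.0, 0.01, 0.0], [-0.0016, -0.0352, 0.0001, 0.0, 0.01, 0.0], [-0.0016, -0.0352, 0.0001, 0.0, 0.01, 0.0], [-0.0016, -0.0352, 0.0001, 0.0, 0.01, 0.0]]
```

View pics/w22.png

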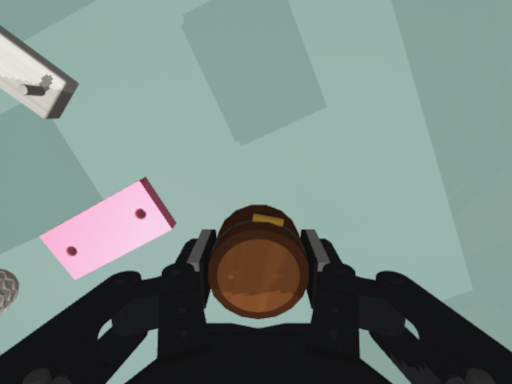

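Emit:
{"method": "play_rows", "body": {
  "steps": [
    [[-0.0016,-0.0178,0,0,0,0],[-0.0016,-0.034,0,0,0,0],[-0.002,-0.045,0,0,0,0],[-0.002,-0.05,0,0,0,0],[-0.002,-0.05,0,0,0,0],[-0.002,-0.05,0,0,0,0],[-0.002,-0.05,0,0,0,0],[-0.002,-0.05,0,0,0,0],[-0.002,-0.05,0,0,0,0],[-0.002,-0.045,0,0,0,0]]
  ]
}}

```text
t: 29.92
tcp_pos: [0.6172, 0.1279, 0.1562]
tool_rot: [0.978, -0.211, -0.001, 0.0]
force: [1.1, 0.1, -1.4]
finger_gap: 0.526
```

Emit:
{"method": "play_rows", "body": {
  "steps": [
    [[-0.0016,-0.033,0,0,0,0],[-0.0012,-0.018,0,0,0,0],[0,0,0,0,0,0],[0,0,0,0,0,0],[0,0,0,0,0,0]]
  ]
}}

```text
t: 30.55
tcp_pos: [0.6362, 0.171, 0.1576]
tool_rot: [0.977, -0.212, -0.0, 0.0]
force: [0.2, -0.0, -1.0]
finger_gap: 0.526
```

```bash
python3 -c "
from h import *
s=manip.sense(); print(s['t'],s['tcp_pos'],s['force'],s['finger_gap'],s['q'][5]);p=manip.snapshot('wrist'); save(p,'w23')
print('stack top centre predicted px',proj(p,[.6347,.173,.064]),[proj(p,[.6347+.032*np.cos(a),.173+.032*np.sin(a),.064]).round(0).tolist() for a in np.radians([-24.4,65.6,155.6,245.6])])
plan([.6347,.173,.1],-114.4,rows=1)"
```

```text
30.55 [0.63617491 0.17102216 0.15755403] [ 0.23688029 -0.02467746 -1.04936233] 0.5255765774362107 2.0919346281166527
stack top centre predicted px [257.14885646 206.82269167] [[257.0, 166.0], [216.0, 207.0], [257.0, 244.0], [298.0, 207.0]]
dyaw 0.1 n 1 ycur -114.5
[[-0.0022, -0.0011, 0.0577, 0.02, 0.02, -0.1]]
```

View pics/w23.png

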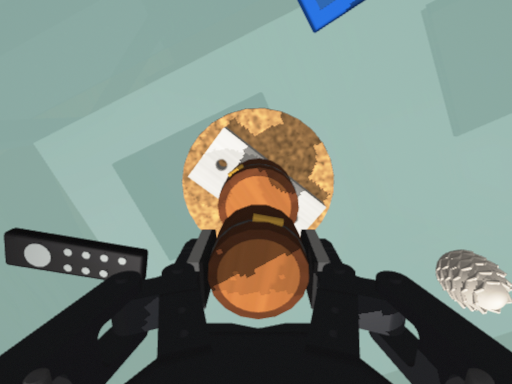

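Emit:
{"method": "play_rows", "body": {
  "steps": [
    [[-0.0022,-0.0008,0.015,0,0,0],[0,0,0.02,0,0,0],[0,0,0.016,0,0,0],[0,0,0.006,0,0,0],[0,0,0,0,0,0],[0,0,0,0,0,0],[0,0,0,0,0,0]]
  ]
}}

```text
t: 31.48
tcp_pos: [0.6354, 0.1741, 0.1014]
tool_rot: [0.977, -0.211, 0.001, -0.0]
force: [-0.5, -0.2, -1.3]
finger_gap: 0.528
```

```bash
python3 -c "
from h import *
s=manip.sense(); print(s['t'],s['tcp_pos'],s['force']);p=manip.snapshot('wrist'); save(p,'w24'); q=manip.snapshot('scene'); save(q,'c24'); q=manip.snapshot('side'); save(q,'s24')
print([proj(p,[.6347+.032*np.cos(a),.173+.032*np.sin(a),.064]).round(0).tolist() for a in np.radians([-24.4,65.6,155.6,245.6])])
plan([.6347,.173,.092],-114.4,rows=1)
i=cv2.imread('pics/c24.png')[100:220,230:350];j=cv2.imread('pics/s24.png')[90:210,170:290];cv2.imwrite('pics/z24.png',cv2.resize(np.hstack([i,j]),None,fx=3.3,fy=3.3,interpolation=cv2.INTER_CUBIC))"
```

```text
31.475 [0.6354026  0.17414929 0.10137233] [-0.5303115  -0.24810589 -1.27383331]
[[261.0, 182.0], [207.0, 235.0], [261.0, 283.0], [316.0, 235.0]]
dyaw -0.0 n 1 ycur -114.4
[[0.0, 0.0012, 0.0092, -0.03, -0.05, 0.0]]
```

View pics/w24.png

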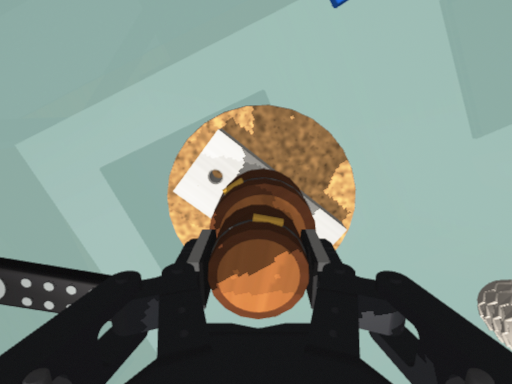

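View pics/z24.png

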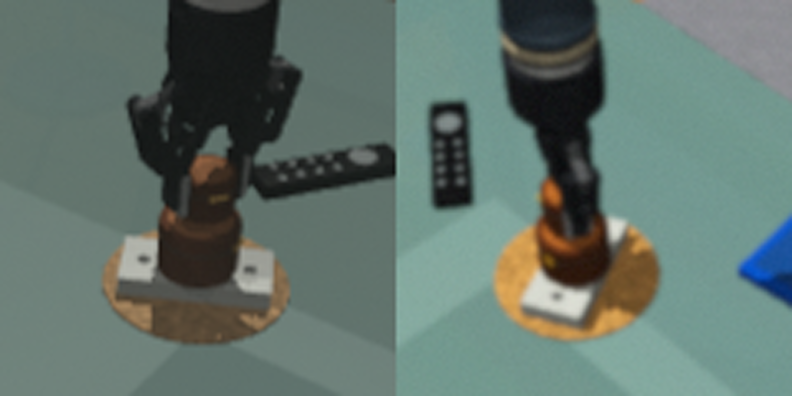

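The large lid is centred at about column 262 and the held box at 259. I'll shift +1.4 mm in y and go down.

Emit:
{"method": "play_rows", "body": {
  "steps": [
    [[0,0.0014,0.004,0,0,0],[0,0,0.003,0,0,0],[0,0,0,0,0,0],[0,0,0,0,0,0],[0,0,0,0,0,0]]
  ]
}}

```text
t: 32.25
tcp_pos: [0.6344, 0.1728, 0.0937]
tool_rot: [0.977, -0.211, 0.0, -0.0]
force: [0.3, -0.0, -1.6]
finger_gap: 0.528
```

```bash
python3 -c "
from h import *
s=manip.sense(); print(s['t'],s['tcp_pos'],s['force'])
plan([.6347,.173,.092],-114.4,rows=1)"
```

```text
32.25 [0.63440024 0.17280532 0.09367392] [ 3.45909743e-01 -1.55457172e-03 -1.60688148e+00]
dyaw 0.0 n 1 ycur -114.4
[[0.0002, -0.0003, 0.0017, -0.01, -0.01, 0.0]]
```

Emit:
{"method": "play_rows", "body": {
  "steps": [
    [[0,0,0.001,0,0,0],[0,0,0.0008,0,0,0],[0,0,0.0003,0,0,0],[0,0,0,0,0,0],[0,0,0,0,0,0]]
  ]
}}

```text
t: 32.88
tcp_pos: [0.6343, 0.1728, 0.092]
tool_rot: [0.977, -0.211, 0.0, -0.0]
force: [-2.1, -0.2, 5.4]
finger_gap: 0.529
```

Contact (about +7 N). Releasing and rising.

Emit:
{"method": "play_rows", "body": {
  "steps": [
    [[0,0,0,0,0,0],[0,0,0,0,0,0],[0,0,0,0,0,0],[0,0,0,0,0,0],[0,0,0,0,0,0],[0,0,-0.01,0,0,0],[0,0,-0.03,0,0,0],[0,0,-0.04,0,0,0],[0,0,-0.04,0,0,0],[0,0,0,0,0,0]]
  ],
  "fingers": 1
}}

```text
t: 34.12
tcp_pos: [0.6369, 0.1731, 0.2166]
tool_rot: [0.977, -0.211, 0.005, -0.001]
force: [-0.1, -0.2, 0.3]
finger_gap: 0.999
```

```bash
python3 -c "
from h import *
p=manip.snapshot('side');p=manip.snapshot('side'); save(p,'s25'); k=near('small_box_mid',p,[.634,.173,.08]); print('small side',fit([(p,k[1])],cyl(.023,.034,.064),[.634,.171]) if k else None)
k=near('large_box_mid',p,[.634,.173,.04]); print('large side',fit([(p,k[1])],cyl(.032,.044,.02),[.634,.171]) if k else None)
wfit('small_box_mid',cyl(.023,.034,.064),[.6345,.173])
wfit('large_box_mid',cyl(.032,.044,.02),[.6345,.173],'w25')
plan([.4665,.0185,.19],-114.4,rows=6)
i=cv2.imread('pics/s25.png');cv2.imwrite('pics/s25z.png',cv2.resize(i[100:230,130:300],None,fx=4,fy=4,interpolation=cv2.INTER_CUBIC))"
```

```text
small side (array([0.63364757, 0.17132719]), np.float64(0.08433811156517668))
large side (array([0.63445885, 0.17054454]), np.float64(0.40893617339647903))
34.38 [0.6333 0.1726 0.21  ] [ 0.3 -0.4 -0.1] 1.001
small_box_mid 0.71 [array([0.6347, 0.1729]), np.float64(0.0398)] tcp axis px [258.5 196.8]
34.48 [0.6335 0.1727 0.21  ] [ 0.3  0.1 -0.4] 1.001
large_box_mid 0.75 [array([0.6352, 0.1719]), np.float64(0.66)] tcp axis px [258.3 186.2]
dyaw 0.0 n 6 ycur -114.4
[[-0.0148, 0.0349, 0.0034, 0.01, 0.02, 0.0], [-0.0148, 0.0349, 0.0034, 0.01, 0.02, 0.0], [-0.0148, 0.0349, 0.0034, 0.01, 0.02, 0.0], [-0.0148, 0.0349, 0.0034, 0.01, 0.02, 0.0], [-0.0148, 0.0349, 0.0034, 0.01, 0.02, 0.0], [-0.0148, 0.0349, 0.0034, 0.01, 0.02, 0.0]]
```

View pics/w25.png

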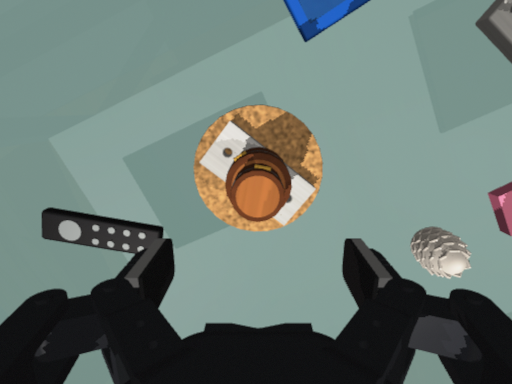

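View pics/s25z.png

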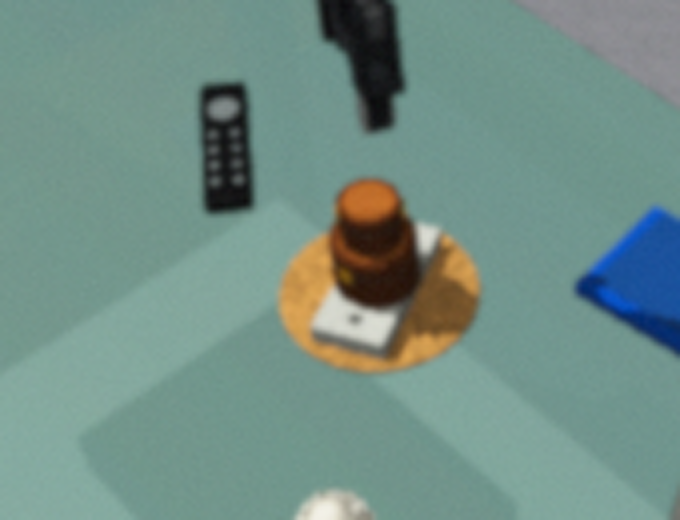

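The small box is at (.6347,.1729), centred on the large one. Now the pinecone.

Emit:
{"method": "play_rows", "body": {
  "steps": [
    [[-0.0088,0.0204,0.003,0,0,0],[-0.0178,0.0419,0.006,0,0,0],[-0.0207,0.0489,0.01,0,0,0],[-0.0207,0.0489,0.01,0,0,0],[-0.0148,0.0349,0.01,0,0,0],[-0.006,0.0144,0.005,0,0,0],[0,0,0,0,0,0],[0,0,0,0,0,0],[0,0,0,0,0,0]]
  ]
}}

```text
t: 35.65
tcp_pos: [0.4683, 0.0193, 0.1678]
tool_rot: [0.978, -0.211, 0.001, -0.0]
force: [0.0, -0.1, -0.4]
finger_gap: 0.997
```

```bash
python3 -c "
from h import *
wfit('pinecone_mid',cone(),[.4665,.0185],'w26',90)
plan([.4665,.0185,.15],-114.4)"
```

```text
35.7 [0.468  0.0193 0.1677] [-1.   0.7 -0.8] 1.003
pinecone_mid 0.66 [array([0.4672, 0.0175]), np.float64(0.1007)] tcp axis px [258.9 200.8]
dyaw -0.1 n 1 ycur -114.33
[[-0.0008, 0.0012, 0.0177, -0.02, -0.06, 0.07]]
```

View pics/w26.png

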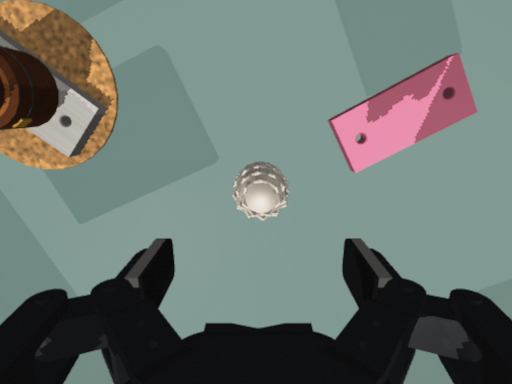

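Emit:
{"method": "play_rows", "body": {
  "steps": [
    [[-0.0002,0.0016,0.03,0,0,0],[0,0,0.035,0,0,0],[0,0,0.035,0,0,0],[0,0,0.02,0,0,0],[0,0,0.008,0,0,0],[0,0,0,0,0,0],[0,0,0,0,0,0],[0,0,0,0,0,0]]
  ]
}}

```text
t: 36.75
tcp_pos: [0.4667, 0.0173, 0.0403]
tool_rot: [0.977, -0.211, 0.001, -0.0]
force: [-0.4, -0.2, -0.8]
finger_gap: 1.001
```

```bash
python3 -c "
from h import *
wfit('pinecone_mid',cone(),[.467,.0178],'w27',90)
plan([.4669,.0177,.031],-114.4)"
```

```text
36.8 [0.4666 0.0173 0.0403] [-0.3  0.   0. ] 1.002
pinecone_mid 0.76 [array([0.4678, 0.0176]), np.float64(0.178)] tcp axis px [259.5 302.2]
dyaw -0.0 n 1 ycur -114.4
[[0.0002, -0.0005, 0.0091, -0.02, -0.08, 0.0]]
```

View pics/w27.png

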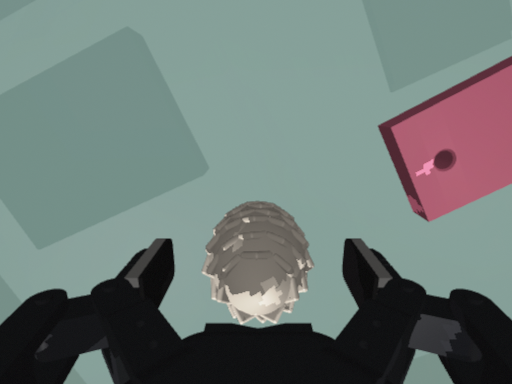

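Emit:
{"method": "play_rows", "body": {
  "steps": [
    [[0,-0.0003,0.006,0,0,0],[0,0,0.003,0,0,0],[0,0,0,0,0,0],[0,0,0,0,0,0]]
  ]
}}

```text
t: 37.35
tcp_pos: [0.4661, 0.0177, 0.0304]
tool_rot: [0.977, -0.211, -0.0, 0.0]
force: [-0.4, -0.2, -0.9]
finger_gap: 0.999
```

Emit:
{"method": "play_rows", "body": {
  "steps": [
    [[0,0,0,0,0,0],[0,0,0,0,0,0],[0,0,0,0,0,0],[0,0,0,0,0,0],[0,0,0,0,0,0],[0,0,0,0,0,0],[0,0,0,0,0,0]]
  ],
  "fingers": 0,
  "squeeze": 35
}}

```text
t: 38.22
tcp_pos: [0.4663, 0.0176, 0.0307]
tool_rot: [0.977, -0.211, 0.0, -0.0]
force: [-0.7, 0.6, 5.6]
finger_gap: 0.55
```

```bash
python3 -c "
from h import *
s=manip.sense(); print(s['tcp_pos'],s['force'],s['finger_gap'],s['tool_rot']);p=manip.snapshot('wrist'); save(p,'w28'); print(proj(p,[s['tcp_pos'][0],s['tcp_pos'][1],.064]))"
```

```text
[0.46626675 0.01764241 0.03071984] [-0.71399539  0.55559779  5.64489751] 0.5500162875319977 [ 9.77408111e-01 -2.11360745e-01  1.41538118e-04 -5.74447792e-07]
[259.53784921 319.93304461]
```

View pics/w28.png

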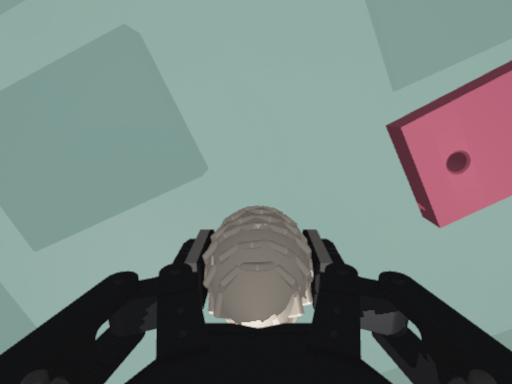

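Emit:
{"method": "play_rows", "body": {
  "steps": [
    [[0,0,-0.005,0,0,0],[0,0,-0.02,0,0,0],[0,0,-0.035,0,0,0],[0,0,-0.04,0,0,0],[0,0,-0.035,0,0,0],[0,0,-0.02,0,0,0],[0,0,0,0,0,0],[0,0,0,0,0,0]]
  ]
}}

```text
t: 39.28
tcp_pos: [0.4655, 0.0178, 0.1847]
tool_rot: [0.977, -0.211, -0.001, 0.0]
force: [-0.4, -1.0, -1.5]
finger_gap: 0.547
```

```bash
python3 -c "
from h import *
s=manip.sense(); print(s['tcp_pos'],s['force'],s['finger_gap']);p=manip.snapshot('side'); save(p,'s29'); q=manip.snapshot('scene'); save(q,'c29')
i=cv2.imread('pics/c29.png')[80:200,140:260];j=cv2.imread('pics/s29.png')[140:260,150:270];cv2.imwrite('pics/z29.png',cv2.resize(np.hstack([i,j]),None,fx=3.3,fy=3.3,interpolation=cv2.INTER_CUBIC))
plan([.6342,.1731,.182],-114.4,rows=6)"
```

```text
[0.46546889 0.0177805  0.18473367] [-0.39483469 -1.01293648 -1.49131398] 0.5469088955475807
dyaw 0.0 n 6 ycur -114.4
[[0.0149, -0.0352, 0.0003, 0.01, 0.03, 0.0], [0.0149, -0.0352, 0.0003, 0.01, 0.03, 0.0], [0.0149, -0.0352, 0.0003, 0.01, 0.03, 0.0], [0.0149, -0.0352, 0.0004, 0.01, 0.03, 0.0], [0.0149, -0.0352, 0.0004, 0.01, 0.03, 0.0], [0.0149, -0.0352, 0.0004, 0.01, 0.03, 0.0]]
```

View pics/z29.png

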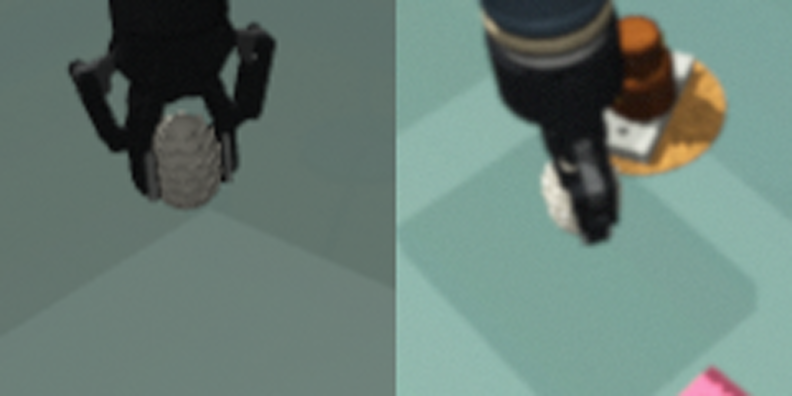

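The pinecone hangs upright. Carrying it over the stack.

Emit:
{"method": "play_rows", "body": {
  "steps": [
    [[0.0075,-0.0176,-0.003,0,0,0],[0.0149,-0.0352,0,0,0,0],[0.0189,-0.0442,0,0,0,0],[0.0189,-0.0442,0,0,0,0],[0.0149,-0.0352,0,0,0,0],[0.0099,-0.0236,0,0,0,0],[0.0044,-0.0112,0,0,0,0],[0,0,0,0,0,0],[0,0,0,0,0,0],[0,0,0,0,0,0]]
  ]
}}

```text
t: 40.62
tcp_pos: [0.6342, 0.1723, 0.1885]
tool_rot: [0.977, -0.212, -0.0, 0.0]
force: [-0.0, 0.3, -0.1]
finger_gap: 0.549
```

```bash
python3 -c "
from h import *
s=manip.sense(); print(s['t'],s['tcp_pos'],s['force'],s['finger_gap'],s['q'][5]);p=manip.snapshot('wrist'); save(p,'w30')
print([proj(p,[.6347+.023*np.cos(a),.173+.023*np.sin(a),.098]).round(0).tolist() for a in np.radians([-24.4,65.6,155.6,245.6])])
plan([.6342,.1731,.138],-114.4,rows=1)"
```

```text
40.625 [0.63417451 0.17227322 0.18850339] [-0.04355339  0.25682089 -0.10852917] 0.5489666223742998 2.0932187711707204
[[258.0, 176.0], [228.0, 205.0], [258.0, 233.0], [288.0, 205.0]]
dyaw 0.0 n 1 ycur -114.45
[[-0.0005, -0.0006, 0.0507, 0.02, 0.02, -0.05]]
```

View pics/w30.png

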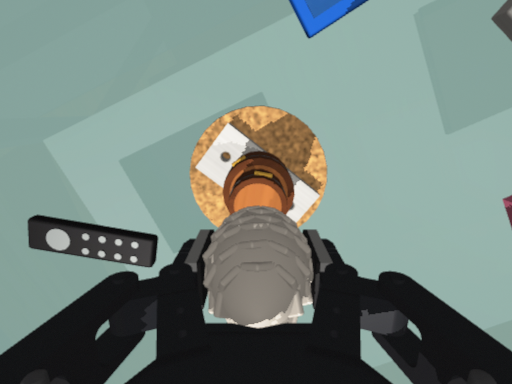

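Emit:
{"method": "play_rows", "body": {
  "steps": [
    [[-0.0005,-0.0004,0.012,0,0,0],[0,0,0.018,0,0,0],[0,0,0.013,0,0,0],[0,0,0.004,0,0,0],[0,0,0,0,0,0],[0,0,0,0,0,0],[0,0,0,0,0,0]]
  ]
}}

```text
t: 41.55
tcp_pos: [0.635, 0.1737, 0.1422]
tool_rot: [0.977, -0.211, 0.001, -0.0]
force: [0.1, -0.2, -0.7]
finger_gap: 0.546
```

```bash
python3 -c "
from h import *
s=manip.sense(); print(s['t'],s['tcp_pos'],s['force']);p=manip.snapshot('wrist'); save(p,'w31'); q=manip.snapshot('scene'); save(q,'c31'); q=manip.snapshot('side'); save(q,'s31')
plan([.6342,.1731,.1287],-114.4,rows=1)
i=cv2.imread('pics/c31.png')[80:200,230:350];j=cv2.imread('pics/s31.png')[80:200,170:290];cv2.imwrite('pics/z31.png',cv2.resize(np.hstack([i,j]),None,fx=3.3,fy=3.3,interpolation=cv2.INTER_CUBIC))"
```

```text
41.55 [0.63500431 0.1737155  0.14216684] [ 0.09853092 -0.23587482 -0.65746957]
dyaw 0.0 n 1 ycur -114.4
[[-0.0003, 0.0008, 0.0132, -0.02, -0.04, 0.0]]
```

View pics/z31.png

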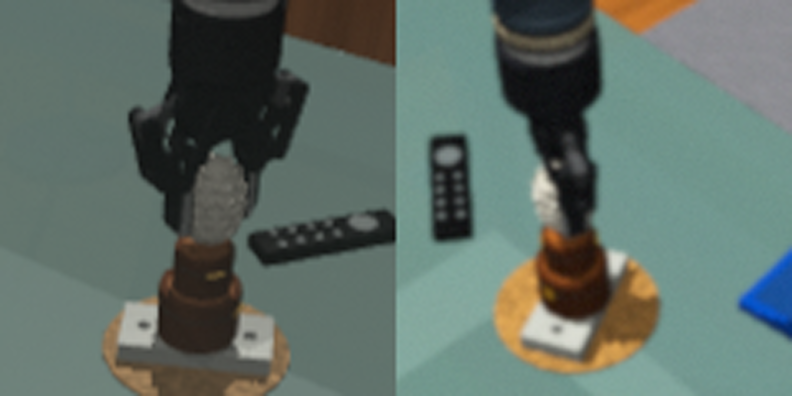

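```bash
python3 -c "
from h import *
q=manip.snapshot('scene'); p=manip.snapshot('wrist')
for z in (.042,.064,.081,.098,.111,.14,.175): print(z,((proj(q,[.6347,.171,z])-[230,80])*3.3).round(1), proj(p,[.6347,.173,z]).round(1))
s=manip.sense(); zb=s['tcp_pos'][2]-.0307; print(s['tcp_pos'],zb)
k=near('pinecone_mid',q,[.6347,.172,zb+.03])
if k:
  print(fit([(q,k[1])],cone(zb),[.6347,.172]))
print([proj(p,[.6347+.023*np.cos(a),.173+.023*np.sin(a),.098]).round(0).tolist() for a in np.radians([-24.4,65.6,155.6,245.6])])
"
```

```text
0.042 [198.4 305.9] [259.5 201.5]
0.064 [200.5 282.7] [259.7 210.9]
0.081 [202.2 264.3] [259.8 219.6]
0.098 [203.9 245.4] [259.9 229.9]
0.111 [205.2 230.7] [260.1 239.2]
0.14 [208.3 196.8] [260.5 266.3]
0.175 [212.2 154.1] [261.2 319.1]
[0.63466839 0.17366837 0.14177338] 0.11107337519120686
(array([0.63925466, 0.17229282]), np.float64(0.15788220352436888))
[[260.0, 194.0], [222.0, 230.0], [260.0, 264.0], [298.0, 230.0]]
```

View pics/w31.png

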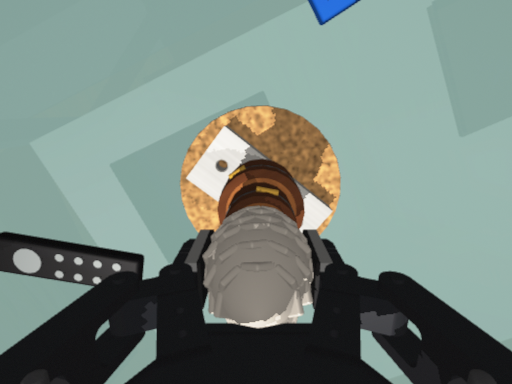

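```bash
python3 -c "
from h import *
s=manip.sense(); t=s['tcp_pos']; zb=t[2]-.0307
def rings(p,cx,cy,zb,scale,off,img):
  for r,h in((.017,0),(.024,.02),(.024,.036),(.004,.064)):
    a=np.linspace(0,2*np.pi,60); P=np.c_[cx+r*np.cos(a),cy+r*np.sin(a),np.full(60,zb+h)]
    uv=((proj(p,P)-off+.5)*scale).astype(int); cv2.polylines(img,[uv],True,(0,0,255),1)
out=[]
for n,dy,(x0,y0) in(('scene',-.002,(230,80)),('side',-.002,(170,80)),('wrist',0,(190,190))):
  p=manip.snapshot(n); im=cv2.resize(p['img'][y0:y0+120,x0:x0+120,::-1],None,fx=4,fy=4,interpolation=cv2.INTER_CUBIC) if n!='wrist' else cv2.resize(p['img'][y0:y0+150,x0:x0+150,::-1],(480,480),interpolation=cv2.INTER_CUBIC)
  sc=4 if n!='wrist' else 3.2
  im=im.copy(); rings(p,t[0],t[1]+dy,zb,sc,np.array([x0,y0]),im); out.append(im)
cv2.imwrite('pics/ov.png',np.hstack(out[:2])[:, :][:480] if 0 else cv2.resize(np.hstack(out[:2]),(800,400))); cv2.imwrite('pics/ovw.png',out[2])
"
```

```text
(no output)
```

View pics/ov.png

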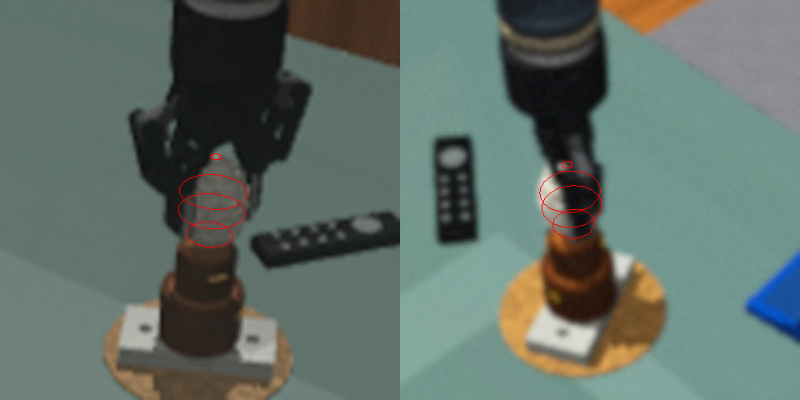

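View pics/ovw.png

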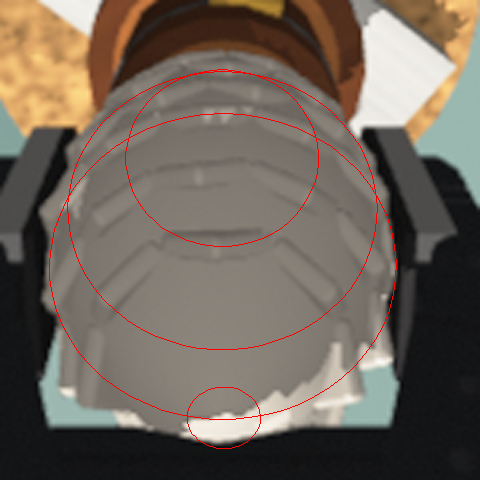

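The wrist overlay shows the pinecone centred on the gripper axis and upright. I'll lower it the rest of the way.

Emit:
{"method": "play_rows", "body": {
  "steps": [
    [[0,0.0006,0.005,0,0,0],[0,0,0.004,0,0,0],[0,0,0.001,0,0,0],[0,0,0,0,0,0],[0,0,0,0,0,0],[0,0,0,0,0,0]]
  ]
}}

```text
t: 42.75
tcp_pos: [0.6345, 0.1731, 0.1317]
tool_rot: [0.977, -0.211, 0.0, -0.0]
force: [-0.4, 0.6, -1.1]
finger_gap: 0.549
```

```bash
python3 -c "
from h import *
s=manip.sense(); print(s['t'],s['tcp_pos'],s['force'])
plan([.6346,.1730,.1287],-114.4,rows=1)"
```

```text
42.75 [0.63447262 0.17310687 0.13169419] [-0.43355536  0.58685826 -1.07675938]
dyaw 0.0 n 1 ycur -114.4
[[0.0002, 0.0, 0.003, -0.01, -0.02, 0.0]]
```

Emit:
{"method": "play_rows", "body": {
  "steps": [
    [[0,0,0.0015,0,0,0],[0,0,0.001,0,0,0],[0,0,0.0005,0,0,0],[0,0,0,0,0,0],[0,0,0,0,0,0]]
  ]
}}

```text
t: 43.38
tcp_pos: [0.6343, 0.1731, 0.1288]
tool_rot: [0.977, -0.211, 0.0, 0.0]
force: [-1.0, -0.4, 2.3]
finger_gap: 0.549
```

Emit:
{"method": "play_rows", "body": {
  "steps": [
    [[0,0,0,0,0,0],[0,0,0,0,0,0],[0,0,0,0,0,0],[0,0,0,0,0,0],[0,0,0,0,0,0],[0,0,0,0,0,0],[0,0,0,0,0,0]]
  ],
  "fingers": 1
}}

```text
t: 44.25
tcp_pos: [0.6344, 0.1731, 0.1285]
tool_rot: [0.977, -0.211, 0.0, -0.0]
force: [1.3, -0.6, 0.2]
finger_gap: 0.997
```

```bash
python3 -c "
from h import *
p=manip.snapshot('wrist'); s=manip.sense(); print(s['tcp_pos'],s['force'],s['finger_gap']); save(p,'w33')"
```

```text
[0.63434536 0.17308534 0.12854365] [-0.12207768 -1.08197953  0.84333229] 0.9959388597093767
```

View pics/w33.png

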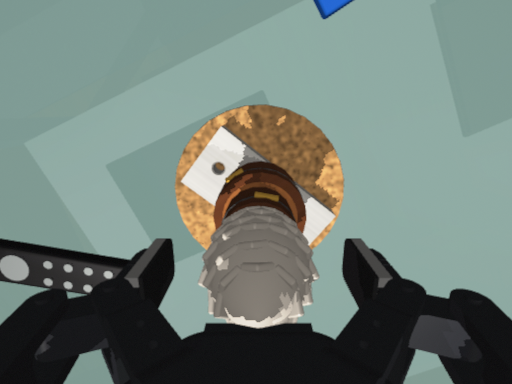

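The pinecone stands free and both pads are clear of it. Rising straight up.

Emit:
{"method": "play_rows", "body": {
  "steps": [
    [[0,0,-0.01,0,0,0],[0,0,-0.025,0,0,0],[0,0,-0.035,0,0,0],[0,0,-0.035,0,0,0],[0,0,-0.025,0,0,0],[0,0,-0.01,0,0,0],[0,0,0,0,0,0],[0,0,0,0,0,0]]
  ]
}}

```text
t: 45.3
tcp_pos: [0.6336, 0.173, 0.2672]
tool_rot: [0.977, -0.211, -0.001, 0.0]
force: [-0.4, -0.7, -0.3]
finger_gap: 0.999
```

```bash
python3 -c "
from h import *
wfit('pinecone_mid',cone(.098),[.6345,.173],'w34',90)
P={n:manip.snapshot(n) for n in('scene','side')}; out=[]
for n,(x0,y0) in(('scene',(230,80)),('side',(170,80))):
  q=P[n]; k=near('pinecone_mid',q,[.6347,.171,.13])
  if k: print(n,fit([(q,k[1])],cone(.098),[.6347,.171]))
  for l,g in(('remote',[.645,.372,0]),('game_case',[.8,-.007,0]),('tealight',[.673,-.369,.01])):
    print(l,[(round(r['score'],2),onz(q,r['point'],0)[:2].round(4)) for r in manip.pinpoint(l,q)[:2]])
  out.append(cv2.resize(q['img'][y0:y0+120,x0:x0+120,::-1],None,fx=3.3,fy=3.3,interpolation=cv2.INTER_CUBIC))
cv2.imwrite('pics/fin.png',np.hstack(out)); save(P['scene'],'cfin')
"
```

```text
45.35 [0.6335 0.173  0.267 ] [ 0.   0.1 -0.5] 1.0
pinecone_mid 0.59 [array([0.6356, 0.1729]), np.float64(0.1109)] tcp axis px [258.6 199.5]
scene (array([0.63469739, 0.17151875]), np.float64(0.10658453695836867))
remote [(0.81, array([0.6484, 0.3705])), (0.16, array([0.6167, 0.1767]))]
game_case [(0.98, array([ 0.8008, -0.0063]))]
tealight [(0.85, array([ 0.673, -0.371]))]
side (array([0.63787362, 0.17449045]), np.float64(0.09746397101681159))
remote [(0.32, array([0.6857, 0.2395]))]
game_case [(0.57, array([ 0.804 , -0.0067])), (0.3, array([ 0.6777, -0.3759]))]
tealight [(0.73, array([ 0.6732, -0.3708])), (0.61, array([0.7184, 0.282 ]))]
```

View pics/fin.png

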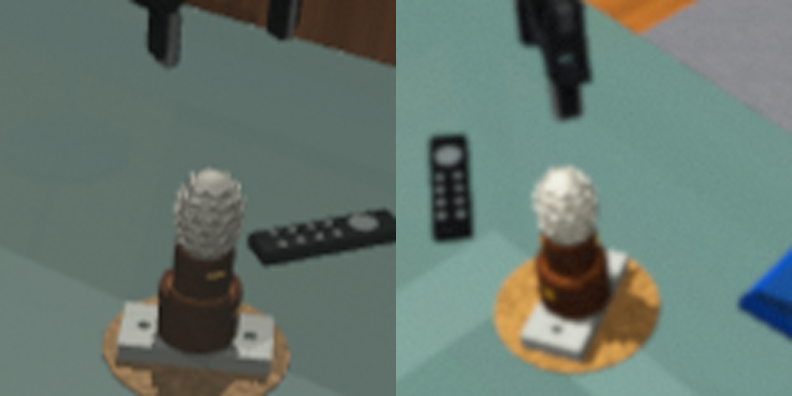

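View pics/w34.png

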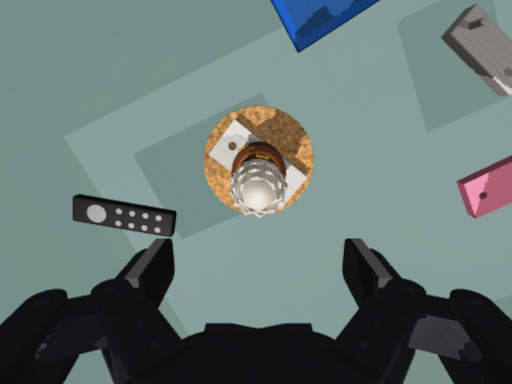

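View pics/cfin.png

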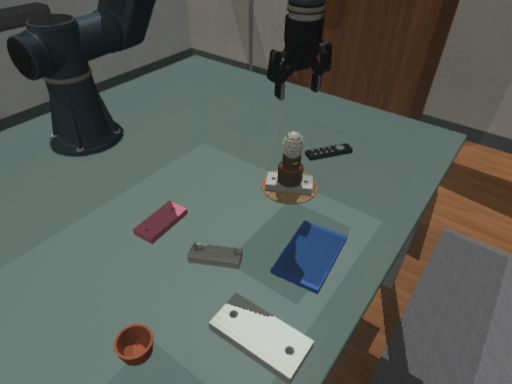

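The finished stack stands upright and centred on the mat in all three views. The remote, the game case and the tealight have not moved. Handing in.

```bash
python3 -c "
from h import *
s=manip.sense(); print(s['t'],np.abs(s['qd']).max()); print(manip.sign_off())"
```

```text
45.9 0.0011267700893994328
the job is handed in; nothing more can be done
None
```

I built the centrepiece in the order asked and handed it in at about 46 s of the 134 s. The plate came straight up off the dowels, level. Then came the large box, the small box and the pinecone, each set down with light contact (up to about 7 N) and released before the next.

**Centring:** The wrist camera put the mat, plate and both boxes within about 1 mm of (0.635, 0.173). It put the pinecone at (0.636, 0.173).

**Last pictures:** All three views showed the stack upright, with the gripper well clear above it.

**Checks that disagreed:**
- **Camera offset:** The scene and side cameras placed most things about 2 mm lower in y than the wrist camera, which is within calibration error. I worked in the wrist frame.
- **Pinecone from the side:** The side camera's final fit put it at (0.638, 0.174), about 3 mm off. The scaly outline makes that fit loose, and the other two cameras agree it is centred.
- **Remote from the side:** In the last check the network missed the remote there, reporting only a weak wrong point. The picture and the scene camera both show it in its place.
- **Game case and tealight:** Both cameras found these at their starting positions.

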